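# Check the terminal strip's height with a bridge gauge

### The arm

A 7-joint arm with a two-finger parallel gripper is mounted at the origin on a cart in front of the work surface, level with it; the furniture and walls round the work are solid. World frame = base frame: x ahead of the robot, y to its left, z up, the work surface at z = 0. Lengths are in m, angles in rad, forces in N, time in s.
With the tool pointing down it reaches from about 0.425 to 0.875 m from the base axis. Payload 4.7 kg.
Tool frame: the origin (TCP) lies midway between the tips of the shut fingers; the grasp point (between the pads) lies arm.pinch_z behind it (arm.pinch_z is the distance from the TCP to the grasp point, in m); z points along the fingers, y is the direction in which the jaws open and shut (so a half turn about z gives the same grasp; the last joint's range is limited). The gripper opens to 87 mm and grips with 3 to 60 N. Pads are 19 mm wide; open, the fingers measure 117 mm over their backs; the gripper's body (75 mm by 190 mm) begins 51 mm behind the grasp point.
Start: joints at [-1.335, 0.321, -0.07, 1.45, 0.023, 1.371, -0.057], TCP at [0.143, 0.634, 0.185] pointing down, gripper open.
Joint ranges: [-2.86, 2.86], [-0.3, 2.09], [-1.38, 1.24], [0.06, 2.45], [-1.56, 4.7], [0.09, 2.05], [-2.69, 2.69]. Speed limits (rad/s): [2.57, 2.57, 3.14, 3.14, 3.14, 3.14, 3.14].

### API

Orientations are given as a unit quaternion [x, y, z, w].
In Python, from bench import arm, vision gives the robot as it stands. The module is installed in compiled form; this text tells all that it offers.
- The arm moves only by the shell command python3 -m handwheel 'ROWS' [FORCE]. ROWS is JSON, a list of rows, each a list of 7 numbers: the shift along the world's x, y, z in mm, then the turn, a rotation vector about the world's x, y, z in rad, then the finger opening in mm, from 0 to 87. A call has 1 to 5 rows; each row shifts and turns the pose as measured when the row begins; what a row does not reach is not made up. A row lasts 1/12 s, in which the tool goes at most 41.7 mm and 7.16 degrees, less where a joint would pass 70% of its speed; a pose out of reach is approached as far as the arm can. A call is refused whole if a number of a shift passes 41.7 or a number of a turn 0.125, either way. A call with a gripper value outside its range is refused whole. The fingers move at their own pace and stop on an object; FORCE is the grip in N (left out, the last holds). Time passes only in rows, so rows that do not move let the fingers close. It gives the time, the measured TCP pose, the force and the opening at its end, in the units of the state.
- arm.read_state(): the state, without advancing time (a new reading comes with each control period).
- vision.grab_frame(name): name is "scene" or "side" or "wrist"; returns the picture (384x512x3 uint8, blue, green, red); there is no depth.
- vision.camera_params(name): a dict with "fx", "fy", "cx", "cy" (pixels), "distortion" ([k1, k2, p1, p2, k3] as OpenCV has them; the pictures are not rectified), "rvec" (rotation vector, rad) and "tvec" (3), from world to camera coordinates, as OpenCV has them. Camera axes: x right, y down, z forward; pixel columns grow to the right and rows downward; lengths in m; the calibration is good to about 2 mm. A picture is of the moment at which its call begins: read the wrist's pose just before it. camera_params takes no time and is no camera call; for the wrist camera it gives the pose at the moment of the call.
- arm.job_done(): hands the job in, once; it reports no verdict.
The state is a dict: "clock": time; "qpos": joint angles; "qvel": joint speeds; "joint_torque": joint torques, N m; "eef_pos": TCP position; "tcp_rot": TCP orientation; "contact_force": force on the tool from outside, world axes, zero at the start; "wrist_torque": the same for the moment, N m; "width": finger opening in m.
Only numpy, scipy, OpenCV 4.12 (cv2) and the standard library are available. Lean on these libraries where they do the work, as an engineer would, in place of code of your own. Each camera call takes 0.05 s, during which the arm holds its last target.

### The job

Check the height of the white screw terminal strip: pick up the aluminium bridge gauge by its black grip, set it down gently and squarely astride the strip so that both its legs stand flat on the bench and its sprung foot rests on the middle of the strip, then let go. Leave the strip where it lies, and do not drop the gauge on it.

Things in the scene. Friction and masses are not known exactly. Their poses are not given: they have to be found in the camera images.
- gauge_grip (a point): Centre of the black grip (30x30 mm, 52 tall) on a loose 0.38 kg aluminium bridge gauge, 100 mm above its leg undersides; grip spans 72-124 mm. z up; y from leg to leg (80 mm overall); x through the tunnel: 56 mm clear between legs, 40 high, 36 deep (x). The sprung foot hangs mid-gap, straight below this point. Scale and red pointer on the -x face; either way round serves.
- gauge_foot (a joint): Height in m read by the gauge: upward slide of its sprung round steel foot (20 mm across) from the level of the leg undersides. 0 when it hangs free or stands on bare bench; grows as the foot is pushed up, at most 0.030. Pushes down with about 1 N. Reads 0.013 with the gauge standing over the terminal strip.
- strip_center (a point): Centre, 6.5 mm above the bench, of the loose white six-way screw terminal strip with gold screw heads on top: 18 mm wide (its x), 49 long (its y), 13 high (z up), 30 g. The gauge's x runs along this y, either way. Near it in changing places lie a white plug housing (17x31x12 mm, dark openings in a side) and a metal block with brass pins (35x60x30 mm).

How it is judged:
By the outcome, as a careful person would: the job done as asked, in the order asked, and still so for the second after the job is handed in, with the robot touching nothing.
It also fails if it takes over 48 s, if anything falls off the work surface, if the arm or the gripper's body presses on something with over 40 N, if the wrist force passes 120 N, or if a joint passes its speed limit or range.

## Working session

There is one attempt and no reset: what is moved stays moved. The work goes in short steps, Python scripts to look and compute and a shell command to move; the robot and the scene stay as the last step left them, time stands still between calls to the robot, and variables do not carry over. Pictures are saved under pics/ and viewed, and the job is handed in when it is done.

```bash
mkdir -p pics
cat > h.py <<'E'
import numpy as np, cv2
from bench import arm, vision
def P(n):
    p=vision.camera_params(n);K=np.array([[p['fx'],0,p['cx']],[0,p['fy'],p['cy']],[0,0,1]],float)
    return K,np.array(p['distortion'],float),np.array(p['rvec'],float).reshape(3),np.array(p['tvec'],float).reshape(3)
def ray(n,uv,cp=None):
    K,d,r,t=cp or P(n);R=cv2.Rodrigues(r)[0]
    q=cv2.undistortPoints(np.array(uv,float).reshape(-1,1,2),K,d).reshape(-1,2)
    D=np.c_[q,np.ones(len(q))]@R
    return -R.T@t,D
def onz(n,uv,z,cp=None):
    c,D=ray(n,uv,cp);return c+D*((z-c[2])/D[:,2])[:,None]
def proj(n,X,cp=None):
    K,d,r,t=cp or P(n);return cv2.projectPoints(np.array(X,float).reshape(-1,1,3),r,t,K,d)[0].reshape(-1,2)
def two(n1,uv1,n2,uv2):
    c1,d1=ray(n1,uv1);c2,d2=ray(n2,uv2);d1=d1[0];d2=d2[0]
    A=np.c_[d1,-d2];s=np.linalg.lstsq(A,c2-c1,rcond=None)[0]
    a=c1+s[0]*d1;b=c2+s[1]*d2;return (a+b)/2,np.linalg.norm(a-b)
E
python3 - <<'E'
from h import *
s=arm.read_state();print(s,arm.pinch_z)
for n in['scene','side','wrist']:
    cv2.imwrite(f'pics/{n}0.png',vision.grab_frame(n)); c,_=ray(n,[[256,192]]);print(n,c)
E
```

```text
{'clock': 0.0, 'qpos': array([-1.33491647,  0.32180899, -0.0700655 ,  1.45169734,  0.02261115,
        1.37075784, -0.05690248]), 'qvel': array([ 5.66441819e-05, -4.30347286e-05,  7.00370880e-04,  1.73043920e-03,
        1.44269496e-03,  1.45094432e-03,  1.02364361e-04]), 'joint_torque': array([-1.43401758e-04, -4.91282666e+01, -4.03844006e-01, -3.12533891e+01,
       -6.38409262e-02,  4.37037076e-02,  1.85205245e-04]), 'eef_pos': array([0.14290971, 0.63345848, 0.18365929]), 'tcp_rot': array([ 1.10656518e-01,  9.93858263e-01, -9.41302245e-04, -4.71317351e-05]), 'contact_force': array([-0.25785779,  0.30283049, -0.37094612]), 'wrist_torque': array([-0.02821796,  0.04149661,  0.01820481]), 'width': 0.08688481591266564} 0.0187
scene [0.1901695  0.59070464 0.60808367]
side [ 0.5018518  -0.79605867  0.43190639]
wrist [0.06926379 0.64986626 0.38465572]
```

View pics/scene0.png

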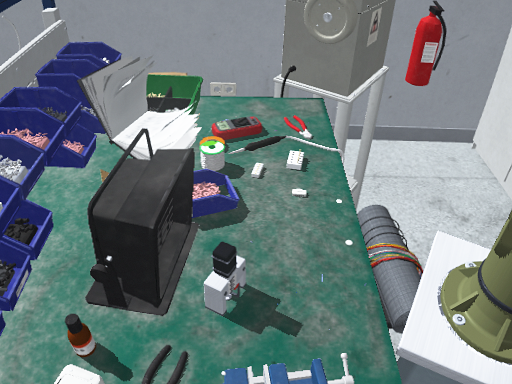

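View pics/side0.png

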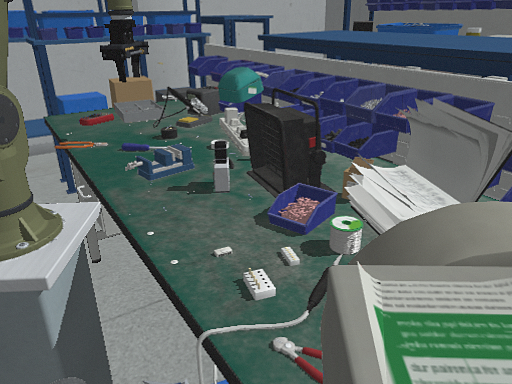

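View pics/wrist0.png

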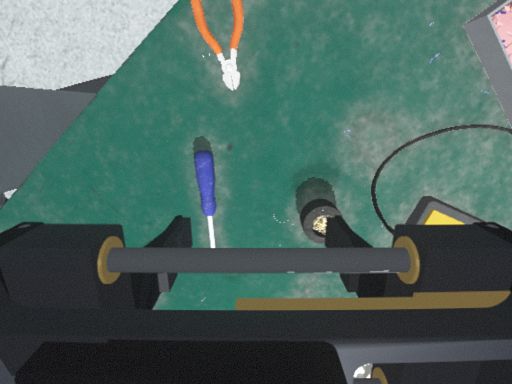

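The scene view shows the gauge at about (225,275), with small white parts at (258,170), (295,159) and (299,192). The side view has the gauge at (221,165) and the parts at (222,251), (290,256) and (259,284). I'll enlarge these areas.

Run:
```python
import cv2,numpy as np
a=cv2.imread('pics/scene0.png');b=cv2.imread('pics/side0.png')
f=lambda im,x,y,w,h,k:cv2.resize(im[y:y+h,x:x+w],(w*k,h*k),interpolation=cv2.INTER_CUBIC)
top=np.hstack([f(a,240,140,80,65,5),f(b,205,235,80,65,5)])
bot=np.hstack([f(a,190,230,80,90,3),f(b,195,130,50,70,3).copy() if 0 else cv2.resize(f(b,195,130,50,70,4),(193,270)),f(b,240,240,65,65,4)[:, :]][0:2])
bot=np.pad(bot,((0,0),(0,800-bot.shape[1]),(0,0)))
cv2.imwrite('pics/z0.png',np.vstack([top,bot[:270]]))
from h import *
print('parts scene z0.0065',onz('scene',[[258,170],[295,159],[299,192]],0.0065))
print('parts side',onz('side',[[222,251],[290,256],[259,284]],0.0065))
```

```text
parts scene z0.0065 [[ 0.58300046 -0.13307247  0.0065    ]
 [ 0.52597079 -0.22424864  0.0065    ]
 [ 0.46018546 -0.10814028  0.0065    ]]
parts side [[ 0.4586023  -0.10506261  0.0065    ]
 [ 0.58607267 -0.13141569  0.0065    ]
 [ 0.52417009 -0.21387615  0.0065    ]]
```

View pics/z0.png

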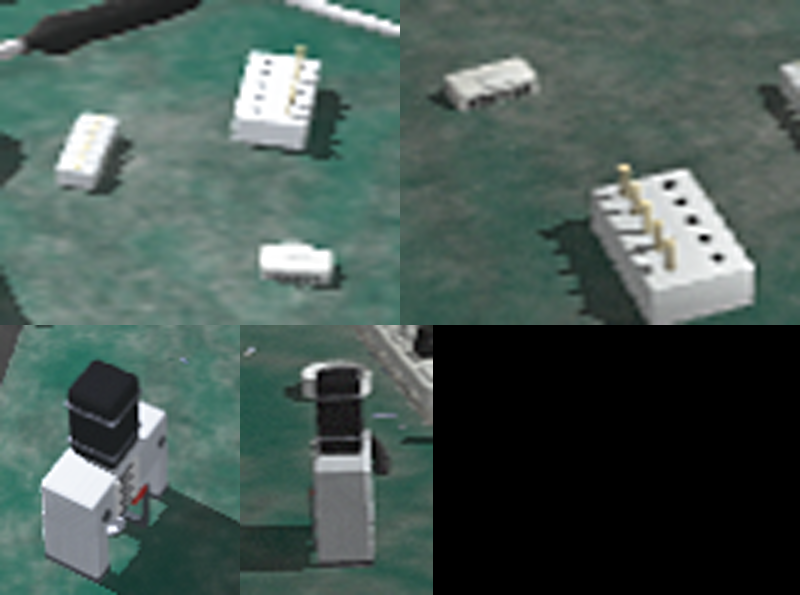

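The strip is the part with gold screws, at scene (258,170), side (290,256), so about (0.584, -0.132). Next I'll measure its yaw, then the gauge.

Run:
```python
from h import *
for n,(x,y,w,h) in {'scene':(245,155,30,32),'side':(275,240,30,32)}.items():
    im=cv2.imread(f'pics/{n}0.png');g=im.min(2)
    m=np.zeros(g.shape,np.uint8);m[y:y+h,x:x+w]=(g[y:y+h,x:x+w]>(150))*255
    c=max(cv2.findContours(m,0,1)[0],key=cv2.contourArea).reshape(-1,2)
    X=onz(n,c,0.010)[:,:2]
    r=cv2.minAreaRect((X*1000).astype(np.float32));print(n,len(c),r, np.round(cv2.boxPoints(r)))
a=cv2.imread('pics/scene0.png');b=cv2.imread('pics/side0.png')
f=lambda im,x,y,w,h,k:cv2.resize(im[y:y+h,x:x+w],(w*k,h*k),interpolation=cv2.INTER_CUBIC)
A=f(a,195,235,60,80,7);B=f(b,200,130,45,70,8)[:560,:360]
cv2.imwrite('pics/z1.png',np.hstack([A,B]))
print(A.shape,B.shape)
S=np.hstack([f(a,245,155,30,32,13),f(b,275,240,30,32,13)]);cv2.imwrite('pics/z2.png',S)
```

```text
scene 37 ((585.681884765625, -129.5294189453125), (20.614564895629883, 59.13031768798828), 15.274349212646484) [[ 568. -104.]
 [ 584. -161.]
 [ 603. -155.]
 [ 588.  -98.]]
side 48 ((587.5406494140625, -133.87820434570312), (17.806110382080078, 60.61503219604492), 15.035419464111328) [[ 571. -107.]
 [ 587. -165.]
 [ 604. -161.]
 [ 588. -102.]]
(560, 420, 3) (560, 360, 3)
```

View pics/z1.png

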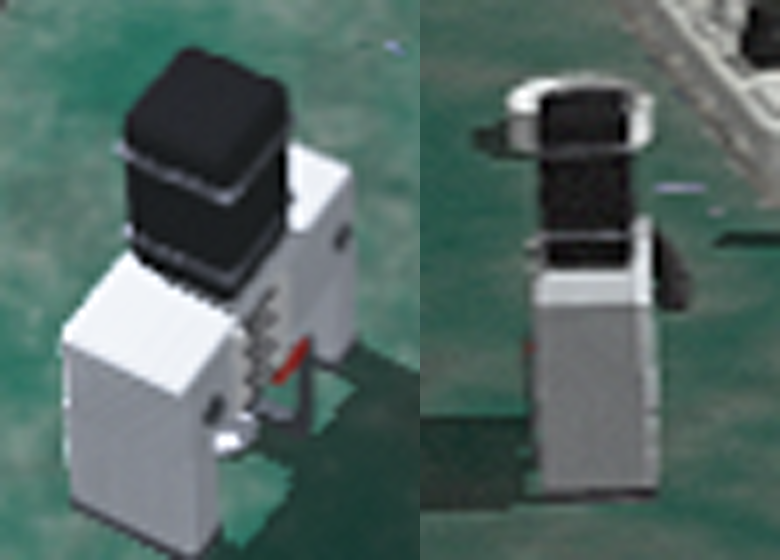

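View pics/z2.png

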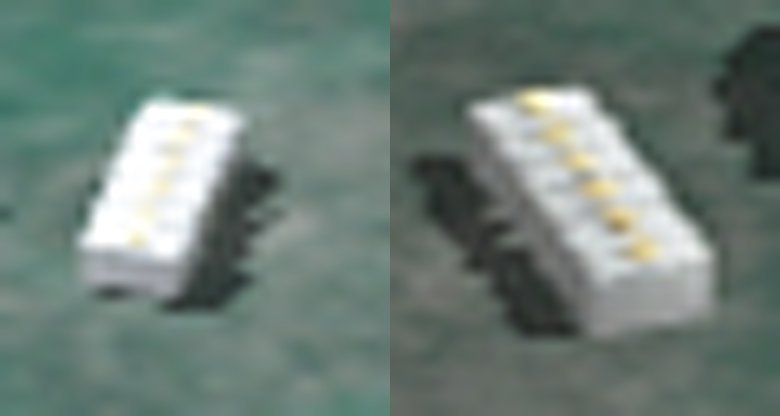

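Run:
```python
from h import *
def u(x,y,ox,oy,k): return [ox+(x+.5)/k-.5, oy+(y+.5)/k-.5]
s=[u(203,110,245,155,13),u(137,240,245,155,13)];d=[u(145,100,275,240,13),u(255,248,275,240,13)]
for n,q in(('scene',s),('side',d)):
    X=onz(n,q,.013);v=X[0]-X[1];print(n,X[:,:2],X.mean(0)[:2],np.linalg.norm(v),np.degrees(np.arctan2(v[1],v[0])))
for i in 0,1: print(two('scene',s[i],'side',d[i]))
A=lambda x,y:u(x,y,195,235,7);B=lambda x,y:u(x-420,y,200,130,8)
T=onz('scene',[A(65,345),A(180,395),A(240,320),A(350,170),A(298,145)],.072);print('legtops',T)
print('bottom',onz('scene',[A(70,503),A(198,557),A(352,355)],0))
print('griptop',onz('scene',[A(127,125),A(190,48),A(289,92),A(232,155)],.124))
print('side: top edge z72',onz('side',[B(535,305),B(655,305)],.072),'bot',onz('side',[B(537,490),B(655,490)],0))
print('side grip top',onz('side',[B(541,150),B(632,150)],.118))
```

```text
scene [[ 0.58875019 -0.15368267]
 [ 0.57870862 -0.11093876]] [ 0.58372941 -0.13231072] 0.04390756371638998 -76.77958008700277
side [[ 0.58020716 -0.11048781]
 [ 0.59127292 -0.15076266]] [ 0.58574004 -0.13062523] 0.04176738338810923 105.3632597183355
(array([ 0.57797006, -0.13463387,  0.0280539 ]), np.float64(0.0011866557987874945))
(array([ 0.59177845, -0.12967827, -0.00208942]), np.float64(0.0055042263057193))
legtops [[0.46131036 0.26091858 0.072     ]
 [0.43089334 0.25900384 0.072     ]
 [0.4308991  0.23379994 0.072     ]
 [0.43292799 0.18092837 0.072     ]
 [0.44806847 0.18056116 0.072     ]]
bottom [[0.46817005 0.25652369 0.        ]
 [0.43234873 0.25324891 0.        ]
 [0.43209423 0.18050536 0.        ]]
griptop [[0.4588303  0.23515    0.124     ]
 [0.4599504  0.20790432 0.124     ]
 [0.43324802 0.20776215 0.124     ]
 [0.43396265 0.23044789 0.124     ]]
side: top edge z72 [[0.43288536 0.17820351 0.072     ]
 [0.46995617 0.17488952 0.072     ]] bot [[0.42827712 0.20073955 0.        ]
 [0.46646402 0.19759919 0.        ]]
side grip top [[0.43677187 0.19032687 0.118     ]
 [0.46470063 0.18761272 0.118     ]]
```

Strip centre comes to about (0.585, -0.1315), long axis about 105°. Gauge comes to about (0.449, 0.2195), yaw near 0. Before moving, I'll check the heater and vise clearances.

Run:
```python
from h import *
print('heater base corners',onz('scene',[[160,312],[197,228],[88,298]],0))
print(two('scene',[152,213],'side',[272,105]))
for n,a,b in(('heater top near',[193,152],[247,107]),('heater top far?',[152,205],[247,107]),('handle',[145,132],[281,92])):print(n,two('scene',a,'side',b))
print('vise',onz('scene',[[222,372],[345,355]],0.05), 'bottle',onz('scene',[[75,322]],.06))
```

```text
heater base corners [[0.52681083 0.30658949 0.        ]
 [0.59453615 0.10442766 0.        ]
 [0.65522314 0.35374277 0.        ]]
(array([0.56783819, 0.26031086, 0.19314154]), np.float64(0.03932488564989822))
heater top near (array([0.52944442, 0.16040404, 0.23310746]), np.float64(0.02896923223637034))
heater top far? (array([0.52830746, 0.26933472, 0.20679098]), np.float64(0.021081613149718306))
handle (array([0.60639198, 0.18662535, 0.25998364]), np.float64(0.0238422558430003))
vise [[0.36043432 0.36308795 0.05      ]
 [0.21953883 0.25036785 0.05      ]] bottle [[0.59278611 0.42066557 0.06      ]]
```

```bash
python3 -m handwheel '[[0,0,38,0,0,0.08,87],[0,0,38,0,0,0.08,87],[10,-15,32,0,0,0.07,87],[22,-30,0,0,0,0,87],[22,-30,0,0,0,0,87]]' 20; python3 -m handwheel '[[22,-30,0,0,0,0,87],[22,-30,0,0,0,0,87],[22,-30,0,0,0,0,87],[22,-30,0,0,0,0,87],[22,-30,0,0,0,0,87]]'
```

```text
clock: 0.57
eef_pos: [0.1886, 0.5579, 0.2882]
tcp_rot: [-0.018, 1.0, -0.006, -0.002]
contact_force: [0.4, 0.3, 0.2]
width: 0.0871
clock: 0.98
eef_pos: [0.3008, 0.4016, 0.2889]
tcp_rot: [-0.02, 1.0, -0.005, -0.002]
contact_force: [1.2, 0.5, -0.1]
width: 0.0867
```

```bash
python3 -m handwheel '[[24,-30,0,0,0,0,87],[24,-30,0,0,0,0,87],[24,-30,0,0,0,0,87],[24,-30,0,0,0,0,87],[24,-30,0,0,0,0,87]]'
python3 - <<'E'
from h import *
cv2.imwrite('pics/w1.png',vision.grab_frame('wrist'));cp=P('wrist');import pickle;pickle.dump(cp,open('w1.pkl','wb'))
print(arm.read_state()['eef_pos'],ray('wrist',[[256,192]]))
E
```

```text
clock: 1.4
eef_pos: [0.424, 0.2424, 0.2886]
tcp_rot: [-0.021, 1.0, -0.004, -0.002]
contact_force: [1.5, -0.4, -0.1]
width: 0.0865
[0.42995589 0.2333325  0.28875231] (array([0.35452854, 0.23284018, 0.48957617]), array([[ 0.29503821, -0.01143563, -0.95559115]]))
```

View pics/w1.png

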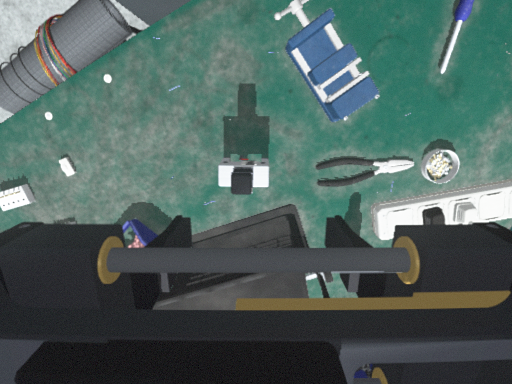

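The wrist view shows the gauge at (243,175), grip top near (241,182), and the plug housing at (67,166).

Run:
```python
import cv2
im=cv2.imread('pics/w1.png');cv2.imwrite('pics/w1z.png',cv2.resize(im[145:203,208:283],(750,580),interpolation=cv2.INTER_CUBIC))
```

```text
(no output)
```

View pics/w1z.png

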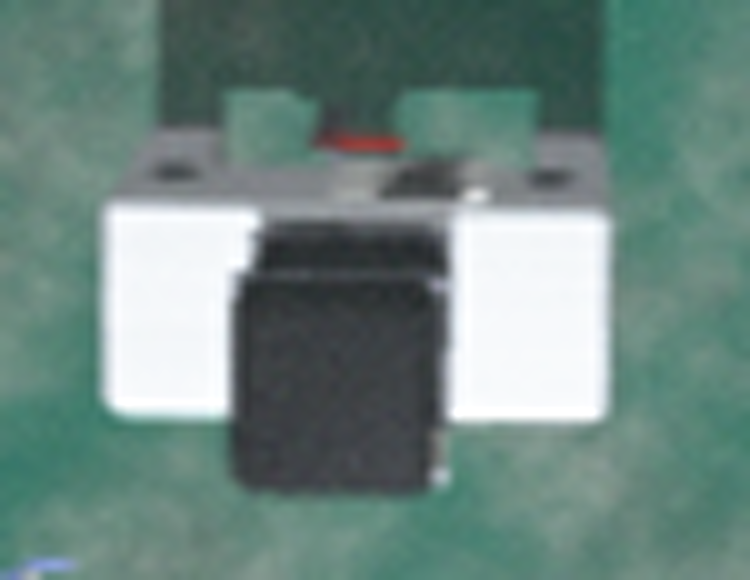

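Run:
```python
from h import *
import pickle;cp=pickle.load(open('w1.pkl','rb'))
u=lambda L:[[208+(x+.5)/10-.5,145+(y+.5)/10-.5] for x,y in L]
X=onz('wrist',u([(105,205),(105,415),(610,420),(610,210)]),.072,cp);print(X,X.mean(0))
v=X[3]-X[0];w=X[2]-X[1];print(np.linalg.norm(v),np.degrees(np.arctan2(-v[0],v[1])),np.degrees(np.arctan2(-w[0],w[1])))
G=onz('wrist',u([(238,278),(235,490),(438,490),(442,280)]),.124,cp);print(G,G.mean(0))
s=arm.read_state();print(s['eef_pos'],s['tcp_rot'])
from scipy.spatial.transform import Rotation as R
M=R.from_quat(s['tcp_rot']).as_matrix();print(M,np.degrees(np.arctan2(M[1,1],M[0,1])))
```

```text
[[0.44139609 0.16757201 0.072     ]
 [0.47546109 0.16713907 0.072     ]
 [0.47376309 0.24754958 0.072     ]
 [0.43981869 0.24624533 0.072     ]] [0.45760974 0.2071265  0.072     ]
0.07868912528367454 1.1486270687534839 1.2097181339655003
[[0.44024372 0.19388908 0.124     ]
 [0.47079057 0.19348591 0.124     ]
 [0.46988145 0.22200202 0.124     ]
 [0.43966949 0.22191731 0.124     ]] [0.45514631 0.20782358 0.124     ]
[0.42995589 0.2333325  0.28875231] [-1.44150044e-02  9.99876646e-01 -6.22353381e-03 -4.10725124e-04]
[[-9.99584078e-01 -2.88315648e-02 -6.41924384e-04]
 [-2.88213402e-02  9.99506951e-01 -1.24573734e-02]
 [ 1.00077345e-03 -1.24336910e-02 -9.99922198e-01]] 91.65228368912481
```

The camera pose was read after the arm had coasted about 6 mm in x and 9 mm in y, so this reading is biased. I'll repeat it at rest, closer to the gauge.

```bash
python3 -m handwheel '[[18,-14,0,0,0,0,87],[0,0,0,0,0,0,87],[0,0,0,0,0,0,87]]'
python3 - <<'E'
from h import *
import pickle
cp=P('wrist');s=arm.read_state();im=vision.grab_frame('wrist');cv2.imwrite('pics/w2.png',im);pickle.dump(cp,open('w2.pkl','wb'))
print(s['eef_pos'],np.abs(s['qvel']).max())
X=proj('wrist',[[.45,.2175,.09]],cp)[0];print(X)
x,y=(X-[38,30]).astype(int);print(x,y)
cv2.imwrite('pics/w2z.png',cv2.resize(im[y:y+60,x:x+76],(760,600),interpolation=cv2.INTER_CUBIC))
E
```

```text
clock: 1.7
eef_pos: [0.4508, 0.2136, 0.2885]
tcp_rot: [-0.009, 1.0, -0.006, -0.001]
contact_force: [-0.8, 0.8, 0.5]
width: 0.0871
[0.45075979 0.21359192 0.2884637 ] 0.052726037132257576
[263.05771335 160.78814702]
225 130
```

View pics/w2z.png

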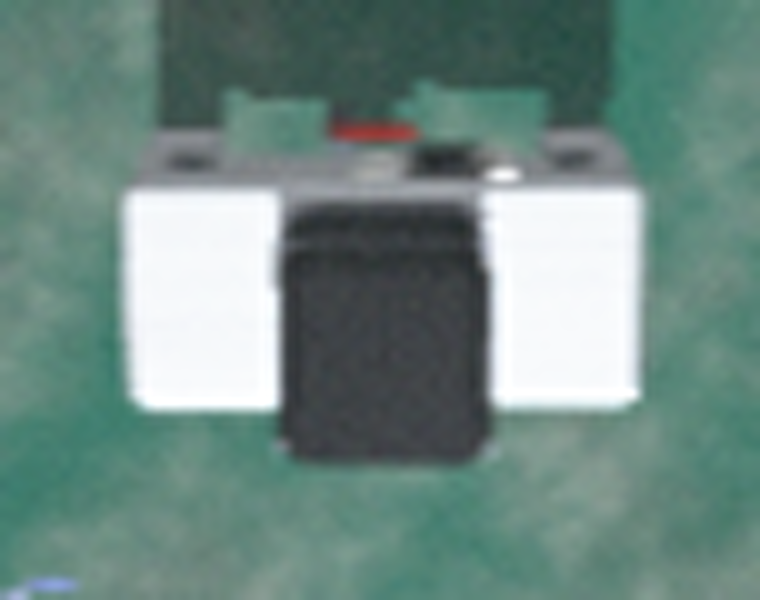

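Run:
```python
from h import *
import pickle;cp=pickle.load(open('w2.pkl','rb'))
u=lambda L:[[225+(x+.5)/10-.5,130+(y+.5)/10-.5] for x,y in L]
X=onz('wrist',u([(125,187),(130,410),(640,408),(645,187)]),.072,cp);print(X,X.mean(0))
v=X[3]-X[0];w=X[2]-X[1];print(np.linalg.norm(v),np.degrees(np.arctan2(-v[0],v[1])),np.degrees(np.arctan2(-w[0],w[1])))
G=onz('wrist',u([(283,250),(283,460),(493,460),(493,250)]),.124,cp);print(G.mean(0))
s=arm.read_state();print(s['eef_pos'])
from scipy.spatial.transform import Rotation as R
M=R.from_quat(s['tcp_rot']).as_matrix();print(M,np.degrees(np.arctan2(M[1,1],M[0,1])))
```

```text
[[0.43470681 0.17746216 0.072     ]
 [0.46960443 0.17811216 0.072     ]
 [0.46768289 0.25776682 0.072     ]
 [0.43318734 0.25688964 0.072     ]] [0.45129537 0.21755769 0.072     ]
0.07944200971984047 1.0959506408117545 1.3818953819802724
[0.44966049 0.21772344 0.124     ]
[0.45121098 0.21271369 0.28847703]
[[-9.99847367e-01 -1.74702628e-02 -1.81667623e-04]
 [-1.74661000e-02  9.99752451e-01 -1.37830440e-02]
 [ 4.22416052e-04 -1.37777672e-02 -9.99904993e-01]] 91.0011182850164
```

Gauge is at (0.4505, 0.2177), with its y axis at 91.2° and the jaw at 91.0°. I'll level the 0.8° tilt and descend.

```bash
python3 -m handwheel '[[-0.5,5,0,0.014,0,0,87],[0,0,-35,0,0,0,87],[0,0,-35,0,0,0,87],[0,0,-30,0,0,0,87],[0,0,0,0,0,0,87]]';python3 -m handwheel '[[0,0,0,0,0,0,87]]'
python3 - <<'E'
from h import *
import pickle
cp=P('wrist');im=vision.grab_frame('wrist');cv2.imwrite('pics/w3.png',im)
s=arm.read_state();print(s['eef_pos'])
from scipy.spatial.transform import Rotation as R
M=R.from_quat(s['tcp_rot']).as_matrix();print(M[:,2],np.degrees(np.arctan2(M[1,1],M[0,1])))
E
```

```text
clock: 2.17
eef_pos: [0.4488, 0.2241, 0.1874]
tcp_rot: [-0.012, 1.0, 0.004, 0.002]
contact_force: [-0.9, -0.1, -1.0]
width: 0.0871
clock: 2.25
eef_pos: [0.4478, 0.2251, 0.1873]
tcp_rot: [-0.013, 1.0, 0.004, 0.002]
contact_force: [0.2, 0.0, 1.0]
width: 0.0867
[0.44742949 0.22507083 0.18714343]
[ 0.00229313  0.00765077 -0.9999681 ] 91.53701761732415
```

View pics/w3.png

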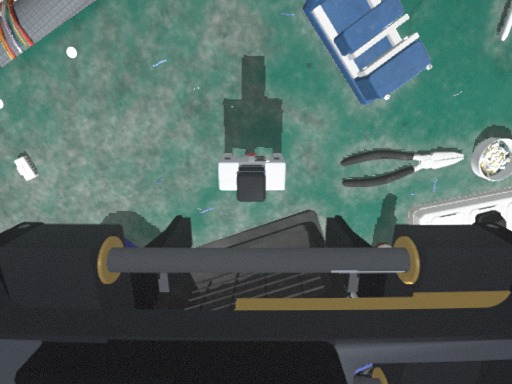

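The grip top is at (251,190), slightly left of mid-fingers. That agrees with the tool being about 7 mm too far in +y, so I'll correct that and continue down.

```bash
python3 -m handwheel '[[3,-7,0,-0.008,0.002,0,87],[0,0,0,0,0,0,87],[0,0,0,0,0,0,87]]'
python3 - <<'E'
from h import *
s=arm.read_state();print(s['eef_pos'])
from scipy.spatial.transform import Rotation as R
M=R.from_quat(s['tcp_rot']).as_matrix();print(M[:,2],np.degrees(np.arctan2(M[1,1],M[0,1])))
E
```

```text
clock: 2.55
eef_pos: [0.4526, 0.22, 0.1921]
tcp_rot: [-0.015, 1.0, 0.001, 0.003]
contact_force: [0.1, -0.1, 0.2]
width: 0.0867
[0.45256818 0.21996071 0.19205181]
[ 0.00563534  0.00295803 -0.99997975] 91.66550778996103
```

```bash
python3 -m handwheel '[[-1,-1,-35,-0.003,0.005,-0.006,87],[-0.5,-0.5,-30,0,0,0,87],[0,0,-20,0,0,0,87],[0,0,0,0,0,0,87],[0,0,0,0,0,0,87]]'
python3 - <<'E'
from h import *
s=arm.read_state();print(s['eef_pos'])
from scipy.spatial.transform import Rotation as R
M=R.from_quat(s['tcp_rot']).as_matrix();print(M[:,2],np.degrees(np.arctan2(M[1,1],M[0,1])))
cv2.imwrite('pics/s4.png',cv2.resize(vision.grab_frame('scene')[150:330,150:320],(680,720)[:2])[:600])
E
```

```text
clock: 2.97
eef_pos: [0.4576, 0.2216, 0.1135]
tcp_rot: [-0.011, 1.0, 0.005, 0.008]
contact_force: [1.2, 1.2, -0.1]
width: 0.0874
[0.4575699  0.22158463 0.11348559]
[ 0.01497088  0.00970203 -0.99984086] 91.24500569713581
```

View pics/s4.png

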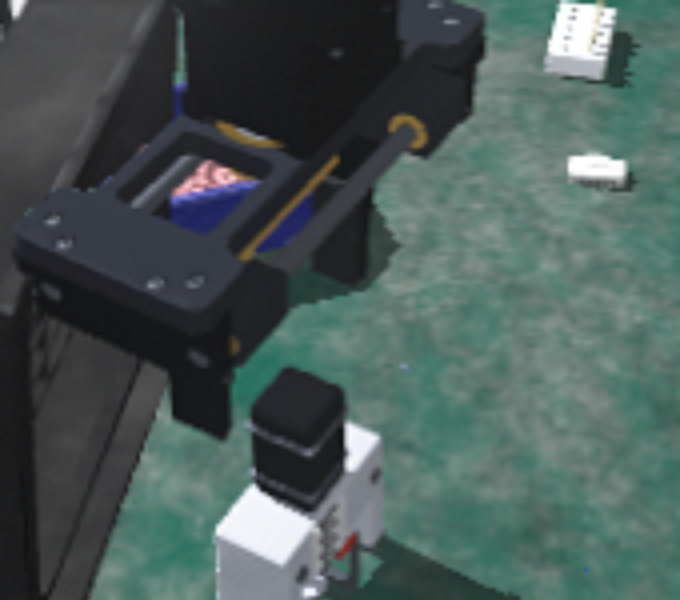

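The fingertips, at about scene (201,257) and (236,219), do not straddle the grip at (225,250). That is unexpected, so I'll check the tool position against the image.

Run:
```python
from h import *
s=arm.read_state();p=s['eef_pos'];print(p,s['qpos'])
print('tips on z=.1135',onz('scene',[[201,257],[236,219]],.1135))
print('tcp in scene',proj('scene',[p]),'grip top',proj('scene',[[.45,.2177,.124]]),'tcp in wrist',proj('wrist',[p]))
cv2.imwrite('pics/w5.png',vision.grab_frame('wrist'));cv2.imwrite('pics/sd5.png',cv2.resize(vision.grab_frame('side')[60:210,130:330],(800,600)))
```

```text
[0.45751211 0.22160045 0.11362994] [-0.81464403  0.04949428  0.32287926  1.91762586 -0.0188024   1.15935955
  1.10763211]
tips on z=.1135 [[0.4749438  0.24517725 0.1135    ]
 [0.47436722 0.14151347 0.1135    ]]
tcp in scene [[218.46314339 251.79333448]] grip top [[223.5543434  247.60868044]] tcp in wrist [[259.21591133 208.44011725]]
```

View pics/w5.png

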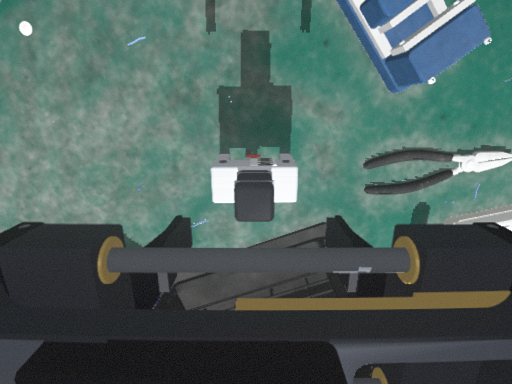

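View pics/sd5.png

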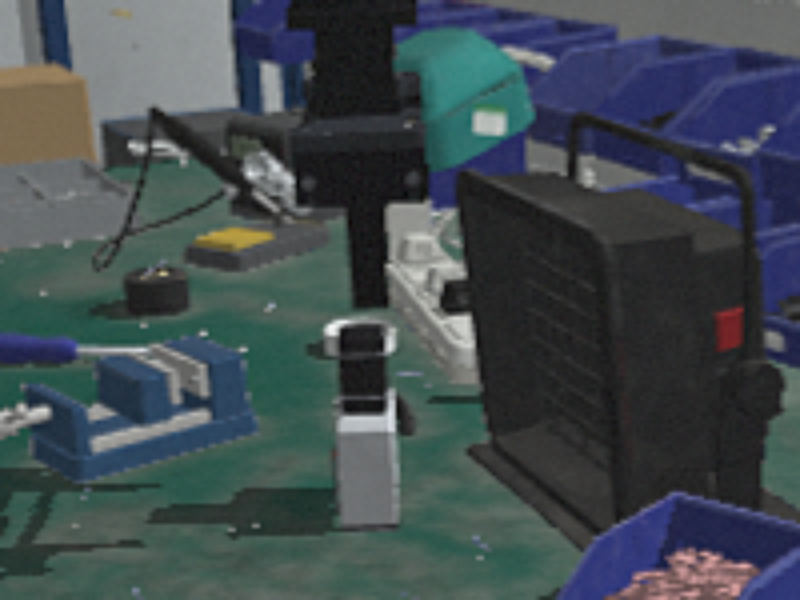

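Run:
```python
from h import *
p=arm.read_state()['eef_pos']
print(two('scene',[201,257],'side',[222.5,136]),two('scene',[236,219],'side',[222.5,136]))
for dz in 0,.01,.02,.03,.04:
    print(dz,proj('scene',[p+[0,.0585,dz],p+[0,-.0585,dz],p+[0,.0435,dz],p+[0,-.0435,dz]]).round(1).tolist(),proj('side',[p+[0,-.05,dz]]).round(1).tolist())
```

```text
(array([0.45894513, 0.25827036, 0.13132011]), np.float64(0.01011871350950971)) (array([0.45557075, 0.17558029, 0.1516075 ]), np.float64(0.0054802930774759855))
0 [[196.4, 275.9], [237.3, 229.6], [202.2, 269.4], [232.5, 235.0]] [[223.3, 151.8]]
0.01 [[196.0, 271.6], [237.2, 225.3], [201.8, 265.1], [232.4, 230.7]] [[223.1, 147.8]]
0.02 [[195.5, 267.2], [237.2, 221.0], [201.4, 260.7], [232.4, 226.3]] [[222.8, 143.8]]
0.03 [[195.0, 262.8], [237.2, 216.5], [201.0, 256.2], [232.3, 221.9]] [[222.6, 139.8]]
0.04 [[194.5, 258.2], [237.1, 212.0], [200.5, 251.6], [232.2, 217.4]] [[222.4, 135.8]]
```

The fingertips sit about 30 mm above the nominal TCP when open, because the fingers swing in an arc, and the xy agrees. I'll centre over the grip and part-close well above it to see how far the tips extend.

```bash
python3 -m handwheel '[[-6,-3,5,-0.01,0.015,0,87],[0,0,0,0,0,0,50],[0,0,0,0,0,0,50],[0,0,0,0,0,0,50]]'
python3 - <<'E'
from h import *
s=arm.read_state();p=s['eef_pos'];print(p,s['width'])
from scipy.spatial.transform import Rotation as R
M=R.from_quat(s['tcp_rot']).as_matrix();print(M[:,2],np.degrees(np.arctan2(M[1,1],M[0,1])))
a=cv2.resize(vision.grab_frame('scene')[180:300,180:280],(500,600));b=cv2.resize(vision.grab_frame('side')[90:210,195:255],(300,600))
cv2.imwrite('pics/c6.png',np.hstack([a,b]))
for dz in 0,.01,.02,.03:
    print(dz,proj('scene',[p+[0,.025,dz],p+[0,-.025,dz]]).round(1).tolist(),proj('side',[p+[0,-.025,dz]]).round(1).tolist())
E
```

```text
clock: 3.45
eef_pos: [0.4553, 0.221, 0.1247]
tcp_rot: [-0.011, 1.0, 0.003, 0.004]
contact_force: [0.0, -0.1, 0.1]
width: 0.0743
[0.45531635 0.22099227 0.12472431] 0.07426694619073028
[ 0.00872337  0.00608665 -0.99994343] 91.25989949440158
0 [[210.6, 257.4], [228.1, 237.7]] [[222.2, 144.8]]
0.01 [[210.3, 253.0], [228.0, 233.3]] [[222.0, 140.8]]
0.02 [[210.0, 248.5], [227.9, 228.8]] [[221.8, 136.9]]
0.03 [[209.7, 244.0], [227.8, 224.3]] [[221.6, 132.9]]
```

View pics/c6.png

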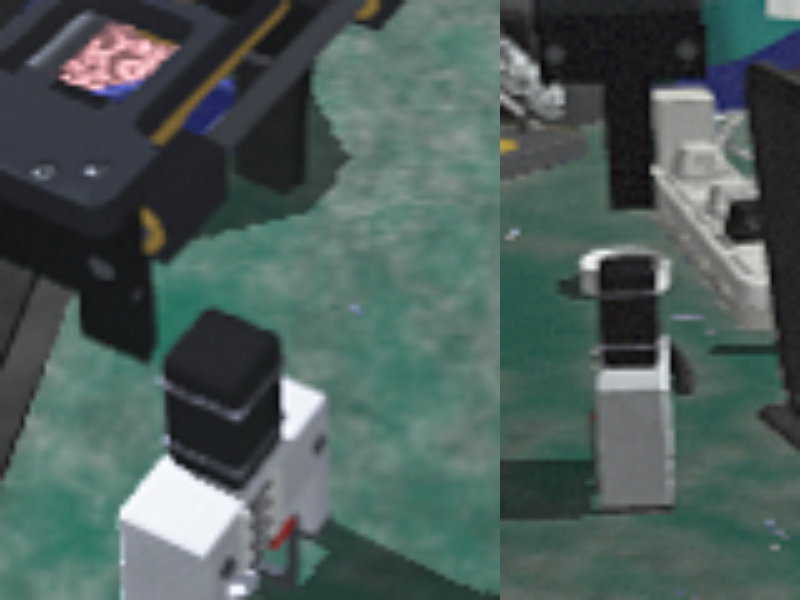

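Run:
```python
from h import *
p=arm.read_state()['eef_pos'];print(arm.read_state()['width'])
p=np.array([.4553,.221,.1247])
for dz in 0,.01,.02,.03,.04:
    print(dz,proj('scene',[p+[0,.052,dz],p+[0,-.037,dz]]).round(1).tolist(),proj('side',[p+[0,-.052,dz]]).round(1).tolist())
```

```text
0.06676151288171582
0 [[200.4, 268.9], [232.1, 233.2]] [[221.8, 148.1]]
0.01 [[200.0, 264.6], [232.0, 228.8]] [[221.6, 144.1]]
0.02 [[199.5, 260.1], [231.9, 224.4]] [[221.4, 140.1]]
0.03 [[199.1, 255.5], [231.9, 219.8]] [[221.2, 136.0]]
0.04 [[198.6, 250.8], [231.8, 215.2]] [[221.0, 131.9]]
```

Run:
```python
from h import *
s=arm.read_state();p=s['eef_pos']
from scipy.spatial.transform import Rotation as R
M=R.from_quat(s['tcp_rot']).as_matrix();print(P('wrist')[0][0,0])
for b in 0,.0187,.03,.04,.06:
  print(b,proj('wrist',[p+M@[dx,w,-b] for w in(.0435,-.0435) for dx in (0,.0135)]).round(0).tolist())
```

```text
273.20787188735676
0 [[315.0, 208.0], [316.0, 192.0], [204.0, 208.0], [203.0, 192.0]]
0.0187 [[320.0, 218.0], [321.0, 200.0], [199.0, 218.0], [198.0, 200.0]]
0.03 [[323.0, 224.0], [325.0, 205.0], [195.0, 224.0], [194.0, 205.0]]
0.04 [[327.0, 230.0], [329.0, 211.0], [192.0, 230.0], [190.0, 211.0]]
0.06 [[335.0, 245.0], [337.0, 224.0], [184.0, 245.0], [182.0, 224.0]]
```

All three views put the fingertips about 38–40 mm behind the nominal TCP at this opening. I'll close further here, still above the grip, and see whether they extend.

```bash
python3 -m handwheel '[[-4,-3,0,-0.006,0.008,0,36],[0,0,0,0,0,0,36],[0,0,0,0,0,0,36],[0,0,0,0,0,0,36],[0,0,0,0,0,0,36]]'
python3 - <<'E'
from h import *
s=arm.read_state();p=s['eef_pos'];print(p,s['width'])
from scipy.spatial.transform import Rotation as R
M=R.from_quat(s['tcp_rot']).as_matrix();print(M[:,2],np.degrees(np.arctan2(M[1,1],M[0,1])))
h=s['width']/2
for b in 0,.01,.02,.03,.04: print(b,proj('wrist',[p+M@[0.0095,w,-b] for w in(h,-h)]).round(0).tolist(),proj('side',[p+M@[0,-h-.015,-b]]).round(1).tolist())
a=cv2.resize(vision.grab_frame('wrist')[150:290,150:350],(500,350));b=cv2.resize(vision.grab_frame('side')[90:210,195:255],(300,600))
a=np.pad(a,((0,250),(0,0),(0,0)));cv2.imwrite('pics/c7.png',np.hstack([a,b]))
E
```

```text
clock: 3.97
eef_pos: [0.4504, 0.2172, 0.1239]
tcp_rot: [-0.011, 1.0, -0.001, -0.001]
contact_force: [0.5, -0.1, -0.3]
width: 0.0384
[0.45038709 0.21724396 0.12391086] 0.03843423440959648
[-0.00116928 -0.00135554 -0.9999984 ] 91.2527681772853
0 [[284.0, 197.0], [234.0, 197.0]] [[220.3, 146.7]]
0.01 [[285.0, 201.0], [233.0, 201.0]] [[220.1, 142.8]]
0.02 [[287.0, 206.0], [232.0, 206.0]] [[219.9, 138.8]]
0.03 [[288.0, 211.0], [231.0, 211.0]] [[219.7, 134.7]]
0.04 [[290.0, 217.0], [229.0, 217.0]] [[219.5, 130.7]]
```

View pics/c7.png

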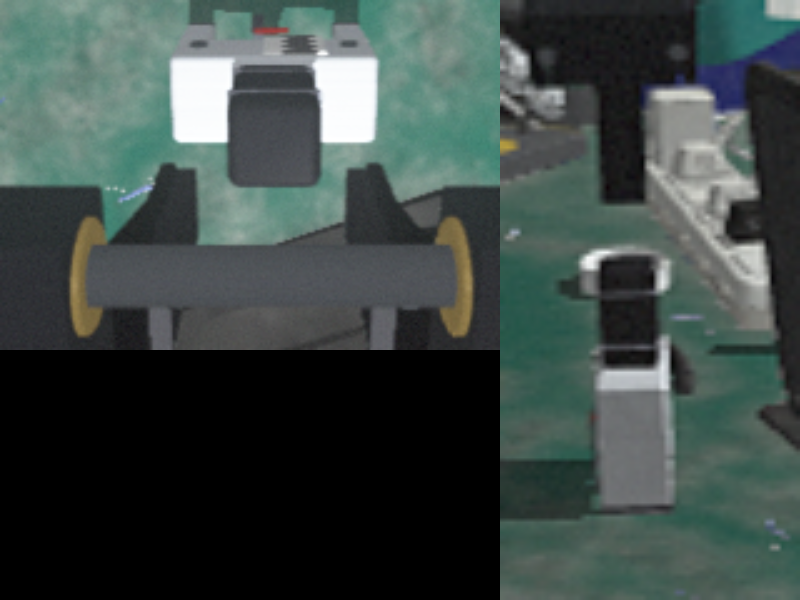

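The offset stays at about 40 mm at every opening: tip row ≈217 in the wrist view and y≈130.6 in the side view. The nominal TCP therefore lies beyond the visible tips. I'll descend using the visible tips as reference and watch the contact force as the nominal TCP passes the frame top at 72 mm.

```bash
python3 -m handwheel '[[0,0,0,0,0,0,60],[0,0,0,0,0,0,60],[0,0,-15,0,0,0,60],[0,0,-15,0,0,0,60],[0,0,0,0,0,0,60]]';python3 -m handwheel '[[0,0,-4,0,0,0,60],[0,0,-4,0,0,0,60],[0,0,0,0,0,0,60]]'
python3 - <<'E'
from h import *
s=arm.read_state();p=s['eef_pos'];print(p,s['width'],s['contact_force'])
from scipy.spatial.transform import Rotation as R
M=R.from_quat(s['tcp_rot']).as_matrix();print(M[:,2],np.degrees(np.arctan2(M[1,1],M[0,1])))
a=cv2.resize(vision.grab_frame('wrist')[150:290,150:350],(500,350));b=cv2.resize(vision.grab_frame('side')[90:210,195:255],(300,600))
a=np.pad(a,((0,250),(0,0),(0,0)));cv2.imwrite('pics/c8.png',np.hstack([a,b]))
E
```

```text
clock: 4.48
eef_pos: [0.4513, 0.2179, 0.0941]
tcp_rot: [-0.011, 1.0, 0.0, 0.001]
contact_force: [-1.4, 0.2, 0.2]
width: 0.0576
clock: 4.73
eef_pos: [0.4516, 0.218, 0.0863]
tcp_rot: [-0.011, 1.0, 0.0, 0.001]
contact_force: [0.5, -0.1, 1.4]
width: 0.0602
[0.45159746 0.21800738 0.08627728] 0.060191814096319955 [ 0.5358246  -0.06999659  1.36567911]
[ 1.33627006e-03  3.38563245e-04 -9.99999050e-01] 91.25955149303901
```

View pics/c8.png

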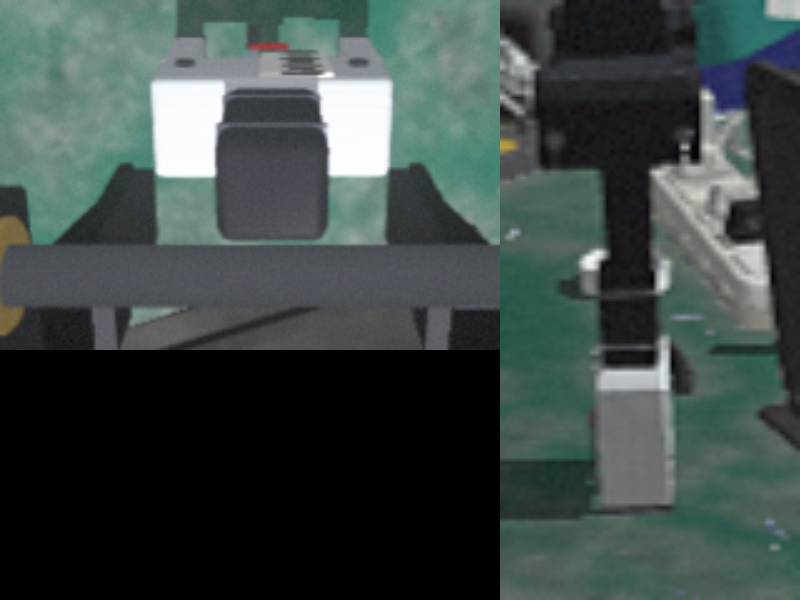

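Run:
```python
from h import *
cv2.imwrite('pics/s9.png',cv2.resize(vision.grab_frame('scene')[200:320,170:290],(600,600)))
```

```text
(no output)
```

View pics/s9.png

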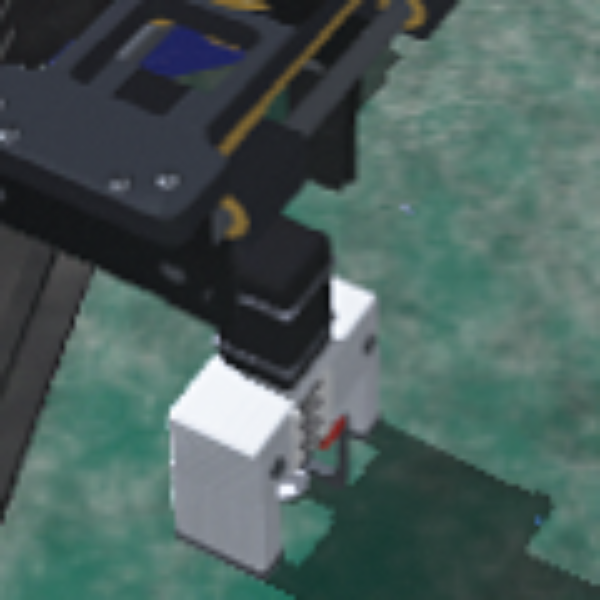

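```bash
python3 -m handwheel '[[-0.5,0,-4,0,0,0,60],[0,0,-4,0,0,0,60],[0,0,-3,0,0,0,60],[0,0,-3,0,0,0,60]]';python3 -m handwheel '[[0,0,-3,0,0,0,60],[0,0,-3,0,0,0,60],[0,0,-3,0,0,0,60]]'
```

```text
clock: 5.22
eef_pos: [0.4528, 0.2192, 0.0738]
tcp_rot: [-0.011, 1.0, 0.002, 0.003]
contact_force: [-0.3, 0.5, 0.1]
width: 0.06
clock: 5.47
eef_pos: [0.4527, 0.219, 0.0635]
tcp_rot: [-0.011, 1.0, 0.001, 0.003]
contact_force: [0.5, 0.3, -0.1]
width: 0.0603
```

There is no contact at nominal 63.5 mm, below the frame top, so the real tips are indeed higher. Continuing.

```bash
python3 -m handwheel '[[-2,-1,-4,0,0.006,0,60],[0,0,-4,0,0,0,60],[0,0,-3,0,0,0,60],[0,0,-3,0,0,0,60],[0,0,0,0,0,0,60]]'
python3 - <<'E'
from h import *
s=arm.read_state();p=s['eef_pos'];print(p,s['width'],s['contact_force'])
from scipy.spatial.transform import Rotation as R
M=R.from_quat(s['tcp_rot']).as_matrix();print(M[:,2],np.degrees(np.arctan2(M[1,1],M[0,1])))
w=vision.grab_frame('wrist')
a=cv2.resize(w[150:290,150:350],(500,350));b=cv2.resize(vision.grab_frame('side')[90:210,195:255],(300,600))
c=cv2.resize(vision.grab_frame('scene')[200:300,170:290],(500,250))[:250]
cv2.imwrite('pics/c10.png',np.hstack([np.vstack([a,cv2.resize(c,(500,250))]),b]))
E
```

```text
clock: 5.88
eef_pos: [0.4497, 0.2174, 0.0469]
tcp_rot: [-0.011, 1.0, 0.001, -0.002]
contact_force: [0.5, -0.0, 0.5]
width: 0.0599
[0.44974319 0.21740504 0.04686786] 0.05988622965852993 [ 0.54256736 -0.00231588  0.52009878]
[-0.00319736  0.00187236 -0.99999314] 91.25615446149816
```

View pics/c10.png

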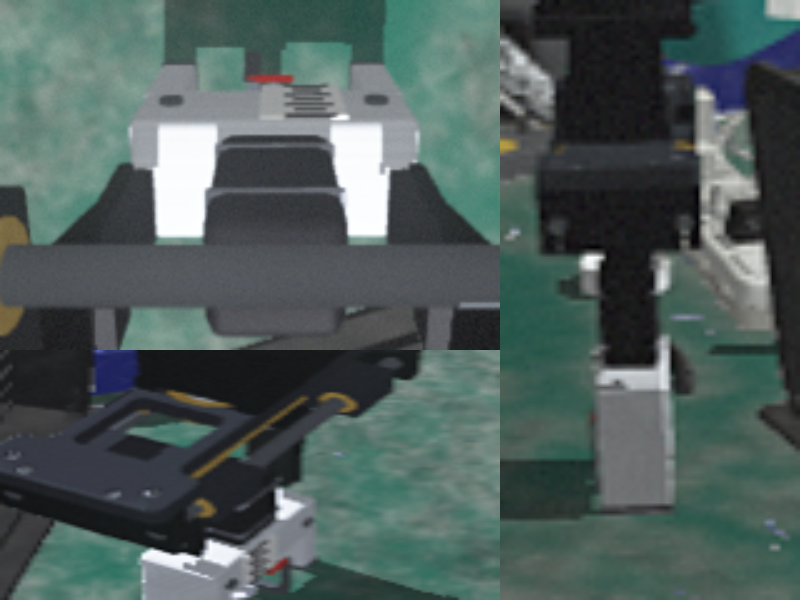

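The fingers now straddle the grip, with tips about 86 mm up, just above the frame, and the body just clears the grip top. Closing.

```bash
python3 -m handwheel '[[0,0,0,0,0,0,20],[0,0,0,0,0,0,20],[0,0,0,0,0,0,20],[0,0,0,0,0,0,20],[0,0,0,0,0,0,20]]' 30;python3 -m handwheel '[[0,0,3,0,0,0,20],[0,0,8,0,0,0,20],[0,0,8,0,0,0,20],[0,0,8,0,0,0,20],[0,0,0,0,0,0,20]]'
python3 - <<'E'
from h import *
s=arm.read_state();p=s['eef_pos'];print(p,s['width'],s['contact_force'])
from scipy.spatial.transform import Rotation as R
M=R.from_quat(s['tcp_rot']).as_matrix();print(M[:,2],np.degrees(np.arctan2(M[1,1],M[0,1])))
w=vision.grab_frame('wrist')
a=cv2.resize(w[150:290,150:350],(500,350));b=cv2.resize(vision.grab_frame('side')[90:210,195:255],(300,600))
c=cv2.resize(vision.grab_frame('scene')[200:300,170:290],(500,250))[:250]
cv2.imwrite('pics/c11.png',np.hstack([np.vstack([a,cv2.resize(c,(500,250))]),b]))
E
```

```text
clock: 6.45
eef_pos: [0.4511, 0.2182, 0.0487]
tcp_rot: [-0.011, 1.0, 0.002, -0.0]
contact_force: [0.6, -1.3, 0.4]
width: 0.0346
clock: 6.87
eef_pos: [0.449, 0.217, 0.0765]
tcp_rot: [-0.011, 1.0, 0.001, -0.002]
contact_force: [0.4, 0.0, -3.0]
width: 0.0299
[0.44903525 0.2170055  0.07647105] 0.029939200364946763 [ 0.40467251  0.01865311 -3.03561468]
[-0.00430092  0.00112582 -0.99999012] 91.25604586572383
```

View pics/c11.png

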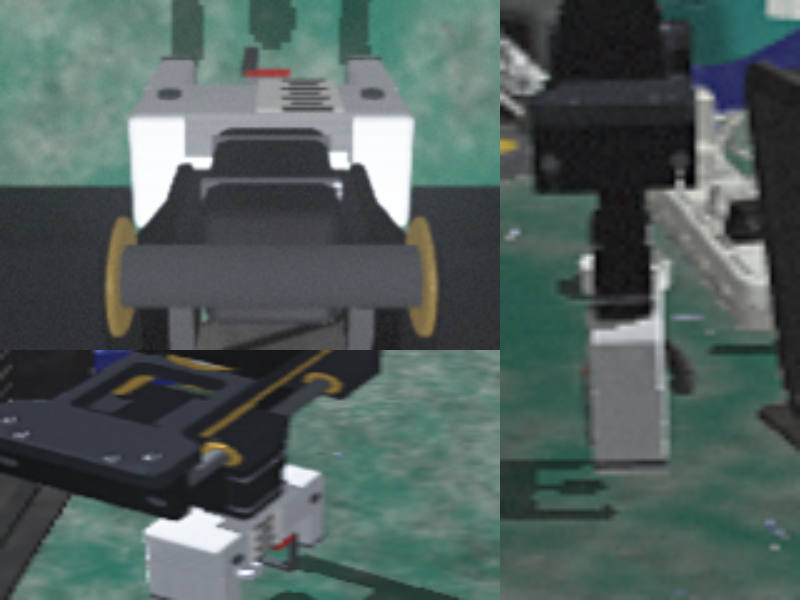

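The gauge is held: width 30 mm, about 3.3 N of weight, both legs level and off the bench. I'll lift, clear the heater in -y, then rotate.

```bash
python3 -m handwheel '[[0,0,15,0,0,0,20],[0,-5,25,0,0,0,20],[0,-10,25,0,0,0,20],[0,-20,25,0,0,0,20],[0,-25,15,0,0,0,20]]' 35;python3 -m handwheel '[[0,-28,0,0,0,0,20],[0,-28,0,0,0,0,20],[2,-28,0,0,0,0,20],[3,-28,0,0,0,-0.05,20],[5,-28,0,0,0,-0.1,20]]'
```

```text
clock: 7.43
eef_pos: [0.441, 0.1577, 0.1761]
tcp_rot: [-0.016, 1.0, -0.003, -0.01]
contact_force: [1.1, 0.1, -3.6]
width: 0.03
clock: 7.85
eef_pos: [0.4514, 0.0146, 0.1797]
tcp_rot: [0.058, 0.998, -0.001, -0.007]
contact_force: [-0.2, -0.2, -3.2]
width: 0.0296
```

```bash
python3 -m handwheel '[[12,-10,0,0,0,-0.11,20],[12,-8,0,0,0,-0.11,20],[12,-5,0,0,0,-0.11,20],[12,-4,0,0,0,-0.11,20],[10,-3,0,0,0,-0.11,20]]';python3 -m handwheel '[[8,0,0,0,0,-0.11,20],[5,0,0,0,0,-0.11,20],[3,0,0,0,0,-0.11,20],[0,0,0,0,0,-0.09,20],[0,0,0,0,0,0,20]]';python3 -m handwheel '[[0,0,0,0,0,0,20]]'
python3 - <<'E'
from h import *
import pickle
s=arm.read_state();p=s['eef_pos'];print(p,s['width'],s['contact_force'])
from scipy.spatial.transform import Rotation as R
M=R.from_quat(s['tcp_rot']).as_matrix();print(M[:,2],np.degrees(np.arctan2(M[1,1],M[0,1])))
cp=P('wrist');w=vision.grab_frame('wrist');pickle.dump(cp,open('w12.pkl','wb'));cv2.imwrite('pics/w12.png',w)
print(proj('wrist',[[.585,-.1315,.013]],cp))
E
```

```text
clock: 8.27
eef_pos: [0.5083, -0.0266, 0.1783]
tcp_rot: [0.346, 0.938, 0.001, -0.008]
contact_force: [0.6, -0.2, -3.0]
width: 0.0302
clock: 8.68
eef_pos: [0.5252, -0.0292, 0.1751]
tcp_rot: [0.546, 0.838, 0.0, -0.009]
contact_force: [-0.8, 0.4, -3.5]
width: 0.0297
clock: 8.77
eef_pos: [0.5248, -0.0292, 0.1745]
tcp_rot: [0.545, 0.838, -0.0, -0.009]
contact_force: [-0.9, 0.2, -4.3]
width: 0.0295
[ 0.5248206  -0.02916255  0.17454657] 0.02947642383828635 [-0.86391864  0.22651521 -4.33399714]
[-0.01511421  0.00965738 -0.99983913] 23.966334044745242
[[267.8385789  246.96296607]]
```

View pics/w12.png

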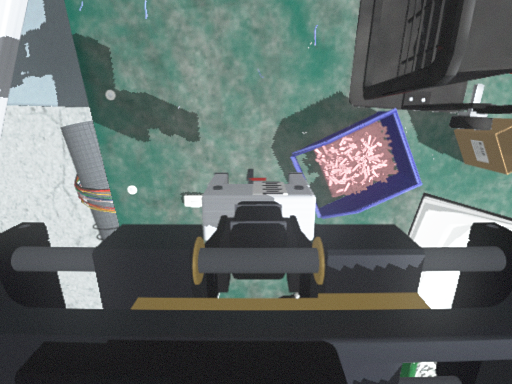

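The wrist camera now looks toward +y, so the strip is hidden by the gripper. The two fixed-camera fixes agree within 2 mm at (0.585, -0.1315), long axis 105°, so I'll use those. Moving above the strip and finishing the yaw to 15°.

```bash
python3 -m handwheel '[[12,-20,0,-0.01,-0.015,-0.06,20],[14,-24,0,0,0,-0.05,20],[14,-24,0,0,0,-0.04,20],[10,-17,0,0,0,0,20],[0,0,0,0,0,0,20]]';python3 -m handwheel '[[0,0,0,0,0,0,20],[0,0,0,0,0,0,20]]'
python3 - <<'E'
from h import *
s=arm.read_state();p=s['eef_pos'];print(p,s['width'],s['contact_force'])
from scipy.spatial.transform import Rotation as R
M=R.from_quat(s['tcp_rot']).as_matrix();print(M[:,2],np.degrees(np.arctan2(M[1,1],M[0,1])))
E
```

```text
clock: 9.23
eef_pos: [0.5756, -0.115, 0.174]
tcp_rot: [0.603, 0.798, 0.001, 0.0]
contact_force: [-0.1, -1.0, -3.5]
width: 0.0301
clock: 9.4
eef_pos: [0.5754, -0.1165, 0.1735]
tcp_rot: [0.603, 0.798, 0.0, -0.0]
contact_force: [0.0, -0.6, -3.4]
width: 0.0301
[ 0.57535376 -0.11652342  0.17350071] 0.030059906462533325 [ 2.64522302e-03 -5.67764485e-01 -3.40633426e+00]
[-7.91099301e-05  2.19865686e-04 -9.99999973e-01] 15.81400750803755
```

```bash
python3 -m handwheel '[[9.5,-15,0,0,0,-0.012,20],[0,0,-20,0,0,0,20],[0,0,-20,0,0,0,20],[0,0,-15,0,0,0,20],[0,0,0,0,0,0,20]]';python3 -m handwheel '[[0,0,0,0,0,0,20],[0,0,0,0,0,0,20]]'
python3 - <<'E'
from h import *
s=arm.read_state();p=s['eef_pos'];print(p,s['width'],s['contact_force'])
from scipy.spatial.transform import Rotation as R
M=R.from_quat(s['tcp_rot']).as_matrix();print(M[:,2],np.degrees(np.arctan2(M[1,1],M[0,1])))
a=vision.grab_frame('scene');b=vision.grab_frame('side');cv2.imwrite('pics/s13.png',a);cv2.imwrite('pics/d13.png',b)
print(proj('side',[p,[.585,-.1315,.0065]]),proj('scene',[p]))
cv2.imwrite('pics/c13.png',np.hstack([cv2.resize(a[90:210,210:290],(400,600)),cv2.resize(b[170:290,250:330],(400,600))]))
E
```

```text
clock: 9.82
eef_pos: [0.5853, -0.1259, 0.1179]
tcp_rot: [0.604, 0.797, 0.003, -0.001]
contact_force: [-0.7, 0.1, -4.9]
width: 0.0297
clock: 9.98
eef_pos: [0.5847, -0.1238, 0.1181]
tcp_rot: [0.602, 0.798, 0.003, -0.001]
contact_force: [-0.0, 0.3, -3.3]
width: 0.0299
[ 0.58467482 -0.12376629  0.11806029] 0.029941718264005386 [-3.02498686e-03  3.20680795e-01 -3.29882899e+00]
[ 0.0013414   0.00656651 -0.99997754] 15.914411510449257
[[289.64116092 199.99727601]
 [289.43154196 256.04559823]] [[256.63605907 132.31351016]]
```

View pics/c13.png

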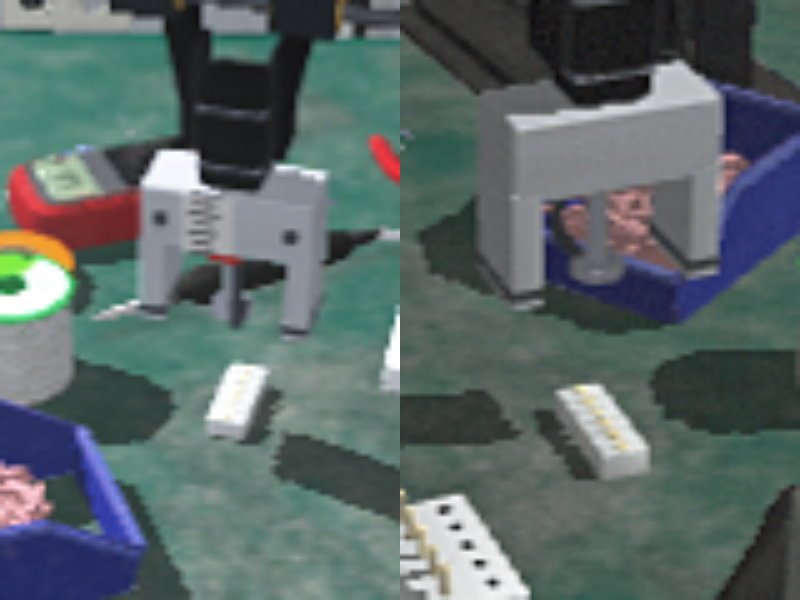

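Run:
```python
from h import *
A=lambda x,y:[210+(x+.5)/5-.5,90+(y+.5)/5-.5];B=lambda x,y:[250+(x-400+.5)/5-.5,170+(y+.5)/5-.5]
print('foot',two('scene',A(237,318),'side',B(597,275)))
print('grip base?', two('scene',A(232,185),'side',B(603,95)))
p=np.array([.5847,-.1238]);
for z in .05,.06,.065,.07: print(z,proj('scene',[[*p,z]]).round(1),proj('side',[[*p,z]]).round(1),A(237,318),B(597,275))
# strip again
print('strip scene screws',onz('scene',[A(250,372),A(230,418)],.013))
print('strip side screws',onz('side',[B(580,393),B(622,452)],.013))
# top edges of frame side: long direction
X=onz('side',[B(512,118),B(722,100)],.137);v=X[1]-X[0];print(X,np.linalg.norm(v),np.degrees(np.arctan2(v[1],v[0])))
```

```text
foot (array([ 0.58250089, -0.12010826,  0.06537274]), np.float64(0.005026295111120594))
grip base? (array([ 0.58487142, -0.11810419,  0.13680689]), np.float64(0.0028103391879718584))
0.05 [[255.9 157. ]] [[289.1 233.6]] [257.0, 153.2] [289.0, 224.6]
0.06 [[256.  153.5]] [[289.2 228.8]] [257.0, 153.2] [289.0, 224.6]
0.065 [[256.1 151.7]] [[289.2 226.4]] [257.0, 153.2] [289.0, 224.6]
0.07 [[256.1 149.9]] [[289.3 224. ]] [257.0, 153.2] [289.0, 224.6]
strip scene screws [[ 0.58781293 -0.14921898  0.013     ]
 [ 0.57723581 -0.11089959  0.013     ]]
strip side screws [[ 0.57965712 -0.11396229  0.013     ]
 [ 0.59042429 -0.15526671  0.013     ]]
[[ 0.55253243 -0.13410014  0.137     ]
 [ 0.627249   -0.12454833  0.137     ]] 0.07532465412482259 7.2852143883254685
```

The foot triangulates 65 mm up with TCP at 118 mm, so the legs should land at TCP ≈ 53 mm. The strip re-measures at (0.584, -0.132), long axis 105°. Correcting y and yaw, then lowering part way.

```bash
python3 -m handwheel '[[0,-8,0,-0.006,0,-0.014,20],[0,0,0,0,0,0,20],[0,0,0,0,0,0,20]]';python3 -m handwheel '[[0,0,-10,0,0,0,20],[0,0,-10,0,0,0,20],[0,0,-6,0,0,0,20],[0,0,0,0,0,0,20],[0,0,0,0,0,0,20]]'
python3 - <<'E'
from h import *
s=arm.read_state();p=s['eef_pos'];print(p,s['width'],s['contact_force'])
from scipy.spatial.transform import Rotation as R
M=R.from_quat(s['tcp_rot']).as_matrix();print(M[:,2],np.degrees(np.arctan2(M[1,1],M[0,1])))
a=vision.grab_frame('scene');b=vision.grab_frame('side')
cv2.imwrite('pics/c14.png',np.hstack([cv2.resize(a[110:200,215:275],(400,600),interpolation=2),cv2.resize(b[190:280,260:320],(400,600),interpolation=2)]))
E
```

```text
clock: 10.33
eef_pos: [0.5872, -0.1328, 0.1215]
tcp_rot: [0.608, 0.794, 0.002, 0.003]
contact_force: [-0.4, 0.3, -3.5]
width: 0.0296
clock: 10.75
eef_pos: [0.5871, -0.1334, 0.0929]
tcp_rot: [0.609, 0.793, 0.002, 0.003]
contact_force: [-0.5, 0.2, -3.8]
width: 0.0299
[ 0.58706214 -0.13341745  0.09290344] 0.02992577911020236 [-0.51058422  0.23183152 -3.7538664 ]
[ 8.07737063e-03 -5.21348251e-04 -9.99967242e-01] 15.020451836083602
```

View pics/c14.png

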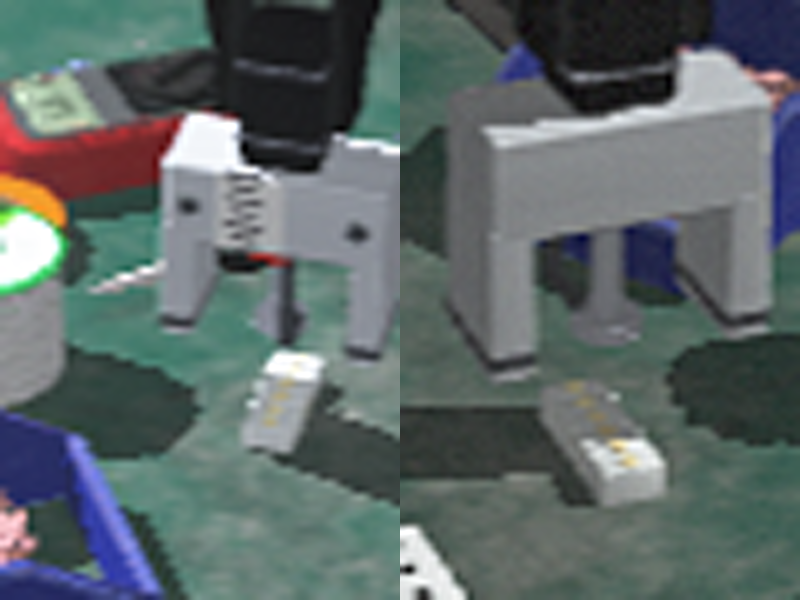

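Run:
```python
from h import *
k=6.667
A=lambda x,y:[215+(x+.5)/k-.5,110+(y+.5)/k-.5];B=lambda x,y:[260+(x-400+.5)/k-.5,190+(y+.5)/k-.5]
print('foot',two('scene',A(279,318),'side',B(605,328)))
for z in .038,.044: print(onz('scene',[A(279,318)],z),onz('side',[B(605,328)],z))
# leg bottoms -x.. near corners in side: left leg bottom corners (447,300),(490,372),(533,372); right (735,328),(770,322)
print('side near bottom edge',onz('side',[B(490,370),B(537,365),B(735,327),B(770,322)],.040))
print('strip side screws',onz('side',[B(575,387),B(627,462)],.013).mean(0),'scene',onz('scene',[A(297,367),A(270,422)],.013))
```

```text
foot (array([ 0.58675308, -0.13118756,  0.04360045]), np.float64(0.0013828124194079515))
[[ 0.59152283 -0.13864139  0.038     ]] [[ 0.5872889  -0.12222677  0.038     ]]
[[ 0.58729867 -0.13096519  0.044     ]] [[ 0.58598752 -0.1324906   0.044     ]]
side near bottom edge [[ 0.55335218 -0.14574232  0.04      ]
 [ 0.56623185 -0.14403017  0.04      ]
 [ 0.6226651  -0.12761877  0.04      ]
 [ 0.63273325 -0.12557627  0.04      ]]
strip side screws [ 0.58525634 -0.13172752  0.013     ] scene [[ 0.58751199 -0.14628425  0.013     ]
 [ 0.57897462 -0.11138192  0.013     ]]
```

The foot measures (0.587, -0.131) against the strip at (0.585, -0.132), and the frame edge is at 14.3°. The alignment is good; I'll shift x by 2 mm, fix the 0.5° tilt and keep lowering.

```bash
python3 -m handwheel '[[-2,1,0,0,0.008,0,20],[0,0,0,0,0,0,20],[0,0,-7,0,0,0,20],[0,0,-6,0,0,0,20],[0,0,-5,0,0,0,20]]';python3 -m handwheel '[[0,0,-2,0,0,0,20],[0,0,0,0,0,0,20]]'
python3 - <<'E'
from h import *
s=arm.read_state();p=s['eef_pos'];print(p,s['width'],s['contact_force'])
from scipy.spatial.transform import Rotation as R
M=R.from_quat(s['tcp_rot']).as_matrix();print(M[:,2],np.degrees(np.arctan2(M[1,1],M[0,1])))
a=vision.grab_frame('scene');b=vision.grab_frame('side')
cv2.imwrite('pics/c15.png',np.hstack([cv2.resize(a[110:200,215:275],(400,600),interpolation=2),cv2.resize(b[190:280,260:320],(400,600),interpolation=2)]))
E
```

```text
clock: 11.27
eef_pos: [0.5871, -0.1324, 0.0762]
tcp_rot: [0.608, 0.794, 0.001, 0.002]
contact_force: [0.1, -0.5, -3.8]
width: 0.03
clock: 11.43
eef_pos: [0.5859, -0.1321, 0.072]
tcp_rot: [0.608, 0.794, 0.0, 0.001]
contact_force: [0.0, -0.2, -3.7]
width: 0.0299
[ 0.58587923 -0.13207509  0.07203606] 0.02994492163640773 [ 0.01611625 -0.24314869 -3.66298965]
[ 1.40022533e-03 -5.41013505e-04 -9.99998873e-01] 15.06445901494131
```

View pics/c15.png

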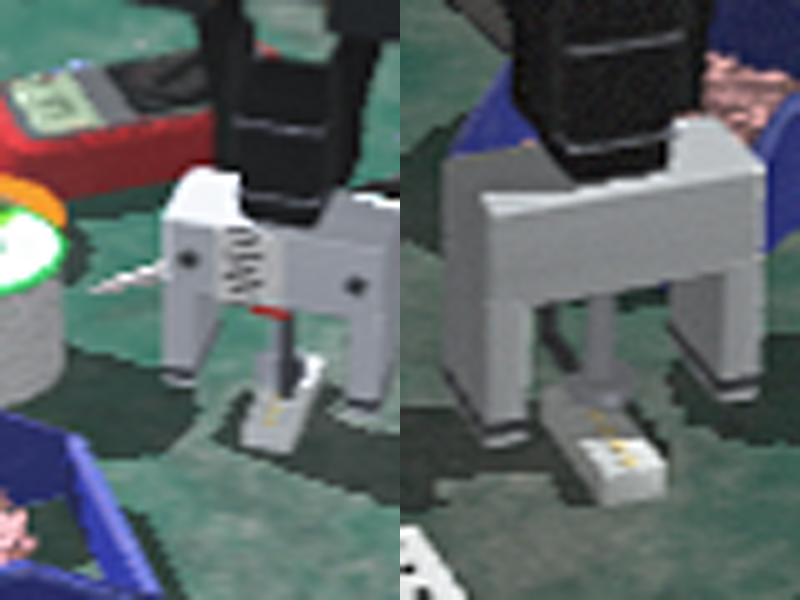

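The gauge stands level, its legs straddle the strip, and the foot is just above the strip's middle. Lowering gently.

```bash
python3 -m handwheel '[[0,0,-3,0,0,0,20],[0,0,-3,0,0,0,20],[0,0,-2,0,0,0,20],[0,0,-2,0,0,0,20]]';python3 -m handwheel '[[0,0,-2,0,0,0,20],[0,0,-1.5,0,0,0,20],[0,0,-1,0,0,0,20]]'
```

```text
clock: 11.87
eef_pos: [0.5871, -0.1324, 0.0628]
tcp_rot: [0.608, 0.794, 0.001, 0.002]
contact_force: [0.3, 0.9, -1.7]
width: 0.03
clock: 12.12
eef_pos: [0.5871, -0.1324, 0.0578]
tcp_rot: [0.608, 0.794, 0.001, 0.002]
contact_force: [-0.9, -0.5, -2.9]
width: 0.03
```

```bash
python3 -m handwheel '[[0,0,-1.5,0,0,0,20],[0,0,-1.5,0,0,0,20],[0,0,0,0,0,0,20]]'; python3 -m handwheel '[[0,0,-1.2,0,0,0,20],[0,0,0,0,0,0,20]]'
python3 - <<'E'
from h import *
s=arm.read_state();p=s['eef_pos'];print(p,s['width'],s['contact_force'])
from scipy.spatial.transform import Rotation as R
M=R.from_quat(s['tcp_rot']).as_matrix();print(M[:,2],np.degrees(np.arctan2(M[1,1],M[0,1])))
a=vision.grab_frame('scene');b=vision.grab_frame('side')
cv2.imwrite('pics/c16.png',np.hstack([cv2.resize(a[110:200,215:275],(400,600),interpolation=2),cv2.resize(b[190:280,260:320],(400,600),interpolation=2)]))
E
```

```text
clock: 12.37
eef_pos: [0.5872, -0.1324, 0.0545]
tcp_rot: [0.608, 0.794, 0.001, 0.002]
contact_force: [-0.8, -0.9, -3.1]
width: 0.0298
clock: 12.53
eef_pos: [0.5872, -0.1325, 0.0533]
tcp_rot: [0.608, 0.794, 0.001, 0.002]
contact_force: [-0.7, -0.3, -2.7]
width: 0.0295
[ 0.58723934 -0.13249987  0.05331721] 0.02945080166743503 [-0.67385735 -0.33672922 -2.67911437]
[ 4.41687022e-03 -7.29393418e-04 -9.99989980e-01] 15.058749208945494
```

View pics/c16.png

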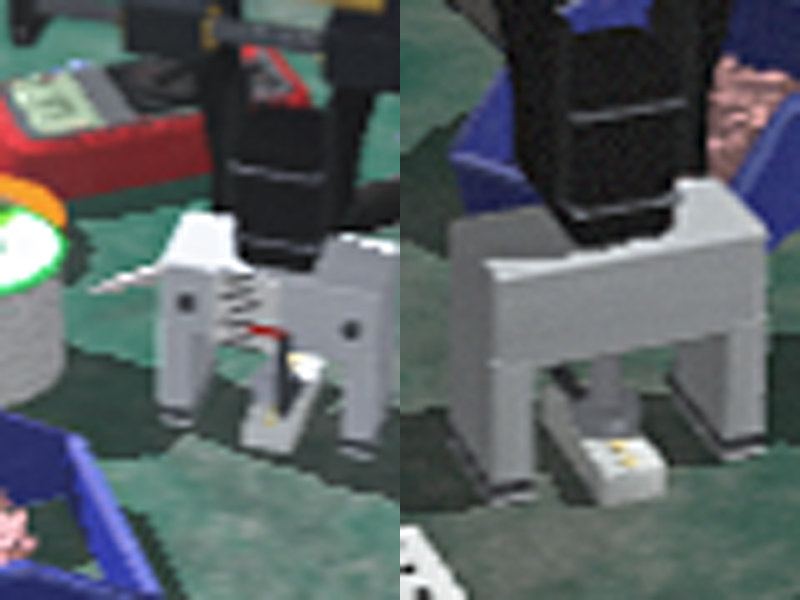

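The foot is being pushed up (pointer rising) and the legs are nearly down. I'll go on in 1 mm steps until the force shows the legs bearing.

```bash
python3 -m handwheel '[[-0.5,0,-1.2,0,0.004,0,20],[0,0,0,0,0,0,20]]'; python3 -m handwheel '[[0,0,-1,0,0,0,20],[0,0,0,0,0,0,20]]';python3 -m handwheel '[[0,0,-1,0,0,0,20],[0,0,0,0,0,0,20]]'
```

```text
clock: 12.8
eef_pos: [0.5872, -0.1325, 0.0526]
tcp_rot: [0.608, 0.794, 0.0, 0.001]
contact_force: [-1.6, -0.3, -3.1]
width: 0.0301
clock: 12.97
eef_pos: [0.5873, -0.1325, 0.0516]
tcp_rot: [0.608, 0.794, 0.0, 0.001]
contact_force: [-0.5, -1.0, -1.7]
width: 0.0297
clock: 13.13
eef_pos: [0.5873, -0.1325, 0.0505]
tcp_rot: [0.608, 0.794, 0.0, 0.001]
contact_force: [0.3, 0.2, -2.7]
width: 0.0296
```

```bash
python3 -m handwheel '[[0,0,-0.8,0,0,0,20],[0,0,0,0,0,0,20]]'; python3 -m handwheel '[[0,0,-0.8,0,0,0,20],[0,0,0,0,0,0,20]]';python3 -m handwheel '[[0,0,-0.8,0,0,0,20],[0,0,0,0,0,0,20]]'
```

```text
clock: 13.3
eef_pos: [0.5874, -0.1327, 0.0504]
tcp_rot: [0.608, 0.794, 0.0, 0.001]
contact_force: [-0.3, 0.7, -3.1]
width: 0.0297
clock: 13.47
eef_pos: [0.5875, -0.1328, 0.0503]
tcp_rot: [0.608, 0.794, 0.0, 0.001]
contact_force: [-0.5, 1.5, -3.1]
width: 0.0301
clock: 13.63
eef_pos: [0.5876, -0.1329, 0.0503]
tcp_rot: [0.608, 0.794, 0.001, 0.001]
contact_force: [-1.0, 0.5, -3.0]
width: 0.0296
```

```bash
python3 -m handwheel '[[0,0,-1.5,0,0,0,20]]'; python3 -m handwheel '[[0,0,-1.5,0,0,0,20]]'
python3 - <<'E'
from h import *
s=arm.read_state();p=s['eef_pos'];print(p,s['width'],s['contact_force'],s['wrist_torque'])
from scipy.spatial.transform import Rotation as R
M=R.from_quat(s['tcp_rot']).as_matrix();print(M[:,2])
a=vision.grab_frame('scene');b=vision.grab_frame('side')
cv2.imwrite('pics/c17.png',np.hstack([cv2.resize(a[110:200,215:275],(400,600),interpolation=2),cv2.resize(b[190:280,260:320],(400,600),interpolation=2)]))
E
```

```text
clock: 13.72
eef_pos: [0.5877, -0.133, 0.0501]
tcp_rot: [0.608, 0.794, 0.001, 0.001]
contact_force: [-5.2, 1.2, 17.6]
width: 0.03
clock: 13.8
eef_pos: [0.5878, -0.133, 0.0502]
tcp_rot: [0.608, 0.794, 0.001, 0.0]
contact_force: [-4.5, 2.3, 11.2]
width: 0.0293
[ 0.58776322 -0.13299135  0.05018408] 0.029346725968568667 [-4.54215019  2.34702686 11.2157971 ] [0.34322613 1.54711925 0.03064195]
[ 0.00204801  0.0013559  -0.99999698]
```

View pics/c17.png

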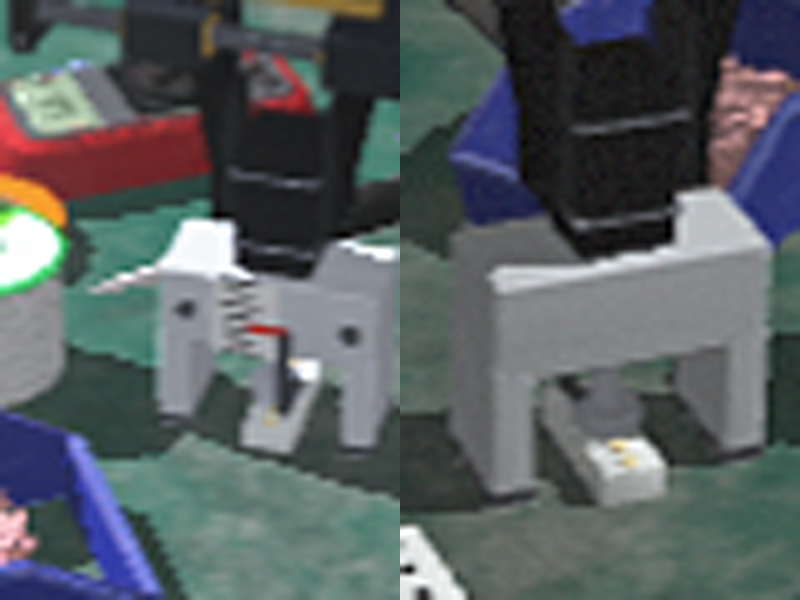

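The legs are now on the bench (force 11–18 N) and the foot is on the strip. Before releasing I'll check foot centring: disc front edge near side crop (610,432), two screws visible in front.

Run:
```python
from h import *
k=6.667
B=lambda x,y:[260+(x-400+.5)/k-.5,190+(y+.5)/k-.5]
print(onz('side',[B(610,432),B(624,444),B(629,461)],.013))
iB=lambda q:[(q[0]-260+.5)*k-.5+400,(q[1]-190+.5)*k-.5]
for y in -.127,-.132,-.137:
    t=np.linspace(0,2*np.pi,40);q=proj('side',np.c_[.5865+.01*np.cos(t),y+.01*np.sin(t),0*t+.013]);print(y,iB(q[q[:,1].argmax()]),iB([q[:,0].min(),0])[0],iB([q[:,0].max(),0])[0])
```

```text
[[ 0.58740507 -0.13620215  0.013     ]
 [ 0.59050957 -0.14253727  0.013     ]
 [ 0.59081248 -0.1510833   0.013     ]]
-0.127 [np.float64(605.6314916093431), np.float64(433.70956367206156)] 567.0757031559858 638.7132459906734
-0.132 [np.float64(607.7734371633662), np.float64(443.5105718282292)] 568.962943027619 641.0289740753709
-0.137 [np.float64(609.9412851580776), np.float64(453.4297641226881)] 570.8727050922666 643.372418859773
```

Foot centre comes out at y ≈ -0.127 to -0.131 against strip centre ≈ -0.131, which is within measurement error. I'll ease the preload, then open.

```bash
python3 -m handwheel '[[0,0,0.3,0,0,0,30]]' 10; python3 -m handwheel '[[0,0,0,0,0,0,31],[0,0,0,0,0,0,33],[0,0,0,0,0,0,40],[0,0,0,0,0,0,60],[0,0,0,0,0,0,60]]'
```

```text
clock: 13.98
eef_pos: [0.5878, -0.133, 0.0507]
tcp_rot: [0.608, 0.794, 0.001, 0.001]
contact_force: [-0.4, 0.8, -1.6]
width: 0.0298
clock: 14.4
eef_pos: [0.5896, -0.1334, 0.0507]
tcp_rot: [0.608, 0.794, 0.002, 0.002]
contact_force: [0.2, -0.9, 1.0]
width: 0.0459
```

```bash
python3 -m handwheel '[[0,0,0,0,0,0,70],[0,0,5,0,0,0,70],[0,0,10,0,0,0,70],[0,0,15,0,0,0,70],[0,0,20,0,0,0,70]]'; python3 -m handwheel '[[0,0,25,0,0,0,70],[0,0,25,0,0,0,70],[0,0,25,0,0,0,70],[0,0,25,0,0,0,70],[0,0,0,0,0,0,70]]'
python3 - <<'E'
from h import *
a=vision.grab_frame('scene');b=vision.grab_frame('side')
cv2.imwrite('pics/c18.png',np.hstack([cv2.resize(a[110:200,215:275],(400,600),interpolation=2),cv2.resize(b[190:280,260:320],(400,600),interpolation=2)]))
E
```

```text
clock: 14.82
eef_pos: [0.5863, -0.1328, 0.0992]
tcp_rot: [0.609, 0.794, -0.001, -0.001]
contact_force: [-0.2, -0.3, -0.3]
width: 0.069
clock: 15.23
eef_pos: [0.5876, -0.1342, 0.212]
tcp_rot: [0.609, 0.793, 0.002, 0.003]
contact_force: [0.9, -0.9, 0.4]
width: 0.0698
```

View pics/c18.png

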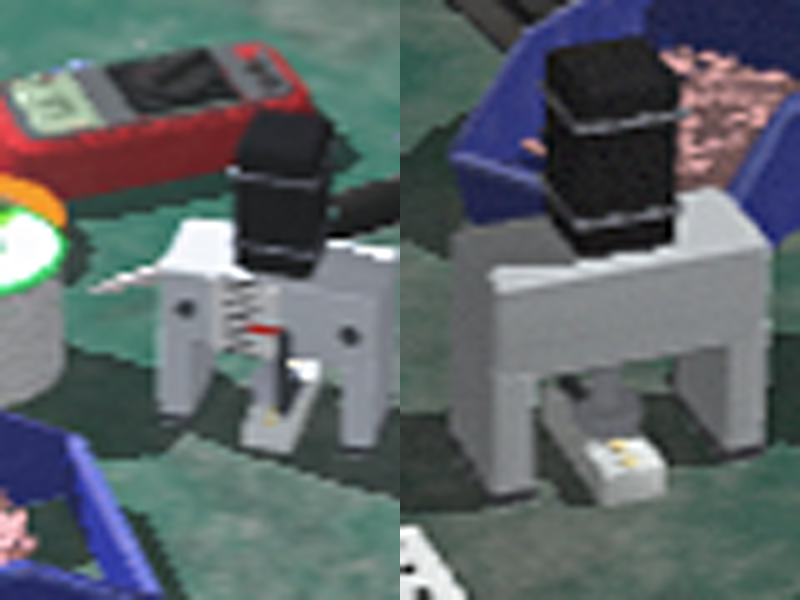

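The gauge stands free astride the strip, legs on the bench, pointer raised. Last position check.

Run:
```python
from h import *
k=6.667
A=lambda x,y:[215+(x+.5)/k-.5,110+(y+.5)/k-.5];B=lambda x,y:[260+(x-400+.5)/k-.5,190+(y+.5)/k-.5]
X=onz('side',[B(492,495),B(533,490),B(768,438)],0.0);v=X[2]-X[0];print('bottom edge side',X,np.degrees(np.arctan2(v[1],v[0])))
a=np.radians(15);m=(X[0]+X[2])/2;print('centre from edge',m[:2]+.018*np.array([-np.sin(a),np.cos(a)]))
T=onz('side',[B(492,270),B(768,243)],.072);print(T,'ctr',T.mean(0)[:2]+.018*np.array([-np.sin(a),np.cos(a)]))
S=onz('scene',[A(160,412),A(342,443),A(375,447)],0);print('scene bottom',S)
m=(S[0]+S[2])/2;print(m[:2])
print('strip near end side top', onz('side',[B(597,472),B(665,460)],.013),'bottom',onz('side',[B(605,505),B(665,492)],0))
print('strip scene end top', onz('scene',[A(245,432),A(290,440)],.013))
```

```text
bottom edge side [[ 0.55387249 -0.14548519  0.        ]
 [ 0.56536125 -0.14378199  0.        ]
 [ 0.63434164 -0.12187159  0.        ]] 16.354274798802965
centre from edge [ 0.58944832 -0.11629173]
[[ 0.55373214 -0.14812454  0.072     ]
 [ 0.62870705 -0.13861499  0.072     ]] ctr [ 0.58656086 -0.1259831 ]
scene bottom [[ 0.62524457 -0.1107564   0.        ]
 [ 0.55864004 -0.1293674   0.        ]
 [ 0.54720439 -0.13356287  0.        ]]
[ 0.58622448 -0.12215964]
strip near end side top [[ 0.58151976 -0.15588785  0.013     ]
 [ 0.60062623 -0.15124267  0.013     ]] bottom [[ 0.58429755 -0.15239432  0.        ]
 [ 0.60149323 -0.14716561  0.        ]]
strip scene end top [[ 0.58361582 -0.10145427  0.013     ]
 [ 0.56748896 -0.10577112  0.013     ]]
```

The two fixed views bracket the gauge centre (y -0.12 to -0.14) around the strip centre (-0.129). I'll take one closer wrist look from the -y side to settle it.

```bash
python3 -m handwheel '[[5,-15,20,0,0,0,70],[5,-30,10,0,0,0,70],[5,-30,0,0,0,0,70],[5,-30,0,0,0,0,70],[5,-25,0,0,0,0,70]]'; python3 -m handwheel '[[0,-25,0,0,0,0,70],[0,0,0,0,0,0,70],[0,0,0,0,0,0,70],[0,0,0,0,0,0,70]]'
python3 - <<'E'
from h import *
import pickle
cp=P('wrist');w=vision.grab_frame('wrist');pickle.dump(cp,open('w19.pkl','wb'));cv2.imwrite('pics/w19.png',w)
q=proj('wrist',[[.587,-.131,.1]],cp)[0];print(q)
E
```

```text
clock: 15.75
eef_pos: [0.6093, -0.2554, 0.2334]
tcp_rot: [0.602, 0.798, 0.001, -0.006]
contact_force: [-0.1, 0.5, -0.6]
width: 0.0703
clock: 16.08
eef_pos: [0.6045, -0.2891, 0.2268]
tcp_rot: [0.607, 0.795, -0.003, -0.01]
contact_force: [-0.2, -0.2, -0.1]
width: 0.0701
[281.91794963  32.10961596]
```

View pics/w19.png

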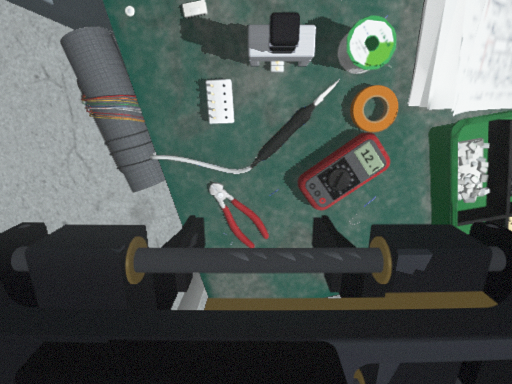

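Run:
```python
import cv2
im=cv2.imread('pics/w19.png');cv2.imwrite('pics/w19z.png',cv2.resize(im[5:80,235:335],(800,600),interpolation=cv2.INTER_CUBIC))
```

```text
(no output)
```

View pics/w19z.png

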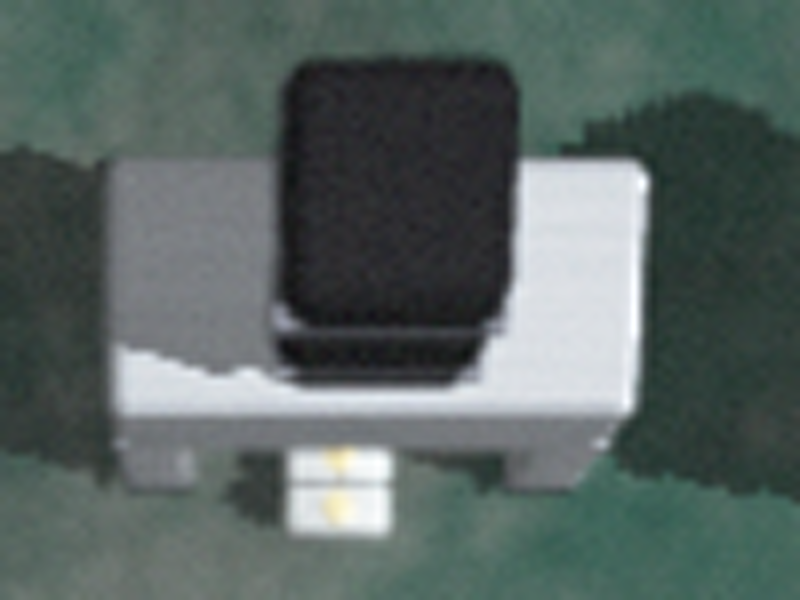

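Run:
```python
from h import *
import pickle;cp=pickle.load(open('w19.pkl','rb'))
u=lambda L:[[235+(x+.5)/8-.5,5+(y+.5)/8-.5] for x,y in L]
e=np.array([np.cos(np.radians(15)),np.sin(np.radians(15))]);n=np.array([e[1],-e[0]])
f=lambda X:np.c_[X[:,:2]@e,X[:,:2]@n]*1000
print('legs z0 (lateral, out)',f(onz('wrist',u([(125,488),(193,488),(510,488),(578,488)]),0,cp)).round(1))
print('top z72 front/back',f(onz('wrist',u([(113,412),(632,412),(110,160),(648,165)]),.072,cp)).round(1))
print('strip end top z13',f(onz('wrist',u([(288,535),(393,535)]),.013,cp)).round(1))
print('strip last screws',f(onz('wrist',u([(340,460),(338,508)]),.014,cp)).round(1))
```

```text
legs z0 (lateral, out) [[494.3 297.3]
 [506.7 297.2]
 [564.3 297. ]
 [576.6 297. ]]
top z72 front/back [[495.5 297.6]
 [573.5 297.3]
 [495.2 263.2]
 [574.1 263.6]]
strip end top z13 [[523.7 307. ]
 [542.3 306.9]]
strip last screws [[532.6 294.7]
 [532.4 302.6]]
```

Wrist check: the foot is about 2 mm off the strip's middle in both directions, the gauge is square to the strip within about 0.5°, and both leg edges measure on the bench plane. Handing in.

Run:
```python
from bench import arm
arm.job_done()
```

```text
the job is handed in; nothing more can be done
```

The aluminium gauge now stands on its own astride the white screw terminal strip, and I handed the job in at about 16 s of the 48 s. I lifted it by its black grip, carried it clear of the heater, lowered it in small steps until the force showed the legs bearing, then let go and backed off.

**Last checks**
- **Foot position:** a close wrist view puts the sprung foot about 2 mm off the strip's middle, both along and across it.
- **Squareness:** the gauge is parallel to the strip's end within about half a degree. Both legs measure on the bench plane, with the outer span within 3 mm of the true 80 mm.
- **Reading:** the pointer had visibly risen, but I did not read the scale, so the 13 mm reading is unconfirmed.
- **Forces and clearance:** the highest contact force I saw was about 18 N, a brief press as the legs seated. The gripper is clear of everything, and I saw no shift of the strip.

**What disagreed**
- **Fingertips:** they sat about 40 mm behind the reported tool point in every view. I worked to the visible tips, and the clean grasp confirmed they were right.
- **Wrist reading:** one early picture was taken while the arm was still moving, so I repeated it at rest.
- **Fixed cameras:** after release, these coarse views put the gauge centre anywhere from 12 mm off to one side of the strip's middle to 10 mm off to the other. The closer wrist view settled it.

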